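# Load the modelling tools into the lamp steriliser and start its timer

### The arm

A 6-joint arm with a two-finger parallel gripper is mounted at the origin on a cart in front of the work surface, level with it; the furniture and walls round the work are solid. World frame = base frame: x ahead of the robot, y to its left, z up, the work surface at z = 0. Lengths are in m, angles in degrees, forces in N, time in s.
With the tool pointing down it reaches from about 0.25 to 0.725 m from the base axis. Payload 9.7 kg.
Tool frame: the origin (TCP) lies at the very end of the fingers, on their centre line; the grasp point (between the pads) lies 19 mm behind it; z points along the fingers, y is the line along which they close (so a half turn about z gives the same grasp; the last joint's range is limited). The gripper opens to 85 mm and grips with 20 to 120 N. Pads are 22 mm wide; open, the fingers measure 114 mm over their backs; the gripper's body (76 mm by 85 mm) begins 54 mm behind the grasp point. The pads swing forward as they close: fully open they stand 13 mm farther back than shut.
Start: joints at [-63.197, 4.979, 10.078, 95.1, 0, 90], TCP at [0.248, -0.491, 0.231] pointing down, gripper open.
Joint ranges: [-179.16, 179.16], [-48.56, 103.87], [-65.8, 70.77], [-126.05, 130.52], [-82.76, 87.17], [-180, 180]. Speed limits (degrees/s): [127.2, 127.2, 147.25, 180, 180, 180].

### API

Orientations are given as [roll, pitch, yaw] about the fixed x, y, z axes, in that order (R = Rz(yaw) Ry(pitch) Rx(roll)).
In Python, from workcell import bot, viewer, finder gives the robot as it stands. The module is installed in compiled form; this text tells all that it offers.
- The arm moves only by the shell command python3 -m inch 'ROWS' [FORCE]. ROWS is JSON, a list that holds one entry, the list of rows, each a list of 7 numbers: the opening in per cent of the stroke, from 0 (shut) to 100 (fully open), then the shift along the tool's x, y, z in mm, then the turn, a rotation vector about the tool's x, y, z in degrees. In form: [[[grip, tx, ty, tz, ax, ay, az], ...]]. A call has 1 to 8 rows; each row shifts and turns the commanded pose from where the row before left it, along the tool's axes as they then stand; what a row does not reach is not made up. A row lasts 1/8 s, in which the tool goes at most 62.5 mm and 10.7 degrees, less where a joint would pass 70% of its speed; a pose out of reach is approached as far as the arm can. A call with a gripper value outside its range is refused whole. The fingers move at their own pace and stop on an object; FORCE is the grip in N (left out, the last holds). Time passes only in rows, so rows that do not move let the fingers close. It gives the time, the measured TCP pose, the force, the opening and the grip force at its end, in the units of the state.
- bot.get_obs(): the state, without advancing time (a new reading comes with each control period).
- viewer.camera(name): name is "scene" or "top" or "wrist"; returns a dict with "pixels" (420x560x3 uint8, red, green, blue), "vfov" (degrees; the focal length in pixels is half the picture's height over the tangent of half this angle, whatever the lens; pixels are square), "cx", "cy" (the principal point, pixels), "k1" (the pictures are not rectified: a ray, as slopes to the right and down, at radius r is drawn at 1 + k1 r^2 times it, then the intrinsics apply), "R" (3x3) and "t" (3): a world point X has camera coordinates R X + t. Camera axes: x right, y down, z forward; pixel columns grow to the right and rows downward; lengths in m; the calibration is good to about 2 mm. A picture is of the moment at which its call begins. There is no depth.
- bot.job_done(): hands the job in; it is judged then, once.
Trained networks look in the newest picture that a camera, given by its name, has taken for a name from the list of things; names that differ only in an ending like _2 or _b are one class to them, and where a whole thing is asked for, a point or a joint stands for the part that bears it (a point fixed in the world has none). Each returns a list of dicts, best first, with "conf" (0 to 1); they miss things now and then, are a little off and sometimes report something else, mostly with a low value. They report only what shows in the picture. A call takes as long as a camera call.
- finder.outline_of(camera, thing): "pixels" (420x560 bool, what is visible of it) and "extent" ([centre column, centre row, width, height] in pixels, round what is visible of it).
- finder.mark_of(camera, thing): "position" ([column, row] in pixels: a listed point, or the origin of a listed thing).
The state is a dict: "time": time; "q": joint angles; "qd": joint speeds; "joint_efforts": joint torques, N m; "ee_pos": TCP position; "tcp_rot": TCP orientation; "wrist_force": force on the tool from outside, world axes, zero at the start; "torque": the same for the moment, N m; "opening": finger opening in m; "grasp_force": force on a finger pad.
Only numpy, scipy, OpenCV 4.12 (cv2) and the standard library are available. Lean on these libraries where they do the work, as an engineer would, in place of code of your own. Each camera call takes 0.05 s, during which the arm holds its last target. There are 200 camera calls.

### The job

Pull the rack of the lamp steriliser fully out from under its hood and drop every modelling tool and brush that lies on the table butt end down, working end up, right to the bottom of a pocket of its own in the rack. Then push the loaded rack fully home under the hood, and last of all turn the timer dial so that its white pointer stands at the green mark. Leave the pencil and the ear cast where they are.

Things in the scene. Friction and masses are not known exactly. Their poses are not given: they have to be found in the camera images.
- needle_mid (a point): modelling tool with a light wooden handle and a thin steel needle, 169 mm long, lying flat, butt end towards the robot within 35 degrees; may be absent (None). Point half-way along and half-way up. The handle runs 74 mm from here along its own +y to the butt and 32 mm along -y; then comes the thin working end, to 84 mm along -y. Here it is 12 mm wide and 12 mm thick: pinch it across
- needle_butt (a point): middle of the butt face of the same tool's handle, which must end on the floor of a pocket; the handle's rounded end shows 10 mm beyond this point, but has no substance
- spoon_mid (a point): modelling tool with a white handle, yellow-brown ends and a small steel spoon tip, 165 mm long, lying flat, butt end towards the robot within 35 degrees; may be absent (None). Point half-way along and half-way up. The handle runs 72 mm from here along its own +y to the butt and 34 mm along -y; then comes the thin working end, to 82 mm along -y. Here it is 12 mm wide and 12 mm thick: pinch it across
- spoon_butt (a point): middle of the butt face of the same tool's handle, which must end on the floor of a pocket; the handle's rounded end shows 10 mm beyond this point, but has no substance
- brush_a_mid (a point): flat bristle brush with a red handle, 165 mm long, lying flat, butt end towards the robot within 35 degrees; may be absent (None). Point half-way along and half-way up. The handle runs 82 mm from here along its own +y to the butt and 39 mm along -y; then comes the thin working end, to 82 mm along -y. Here it is 10 mm wide and 9 mm thick: pinch it across
- brush_a_butt (a point): middle of the butt face of the same tool's handle, which must end on the floor of a pocket
- brush_b_mid (a point): second flat bristle brush with a red handle, 165 mm long, lying flat, butt end towards the robot within 35 degrees; may be absent (None). Point half-way along and half-way up. The handle runs 82 mm from here along its own +y to the butt and 39 mm along -y; then comes the thin working end, to 82 mm along -y. Here it is 10 mm wide and 9 mm thick: pinch it across
- brush_b_butt (a point): middle of the butt face of the same tool's handle, which must end on the floor of a pocket
- station: lamp steriliser, fixed: white base plate 8 mm high, x -30..155, y -320..280 mm. Origin on the table; x away from the robot, y left, z up. White hood over y -305..-80, x -30..155 mm: roof underside 180, top 192 mm above the table; open to the left (+y), where the rack goes in, and in front below an amber visor (down to 153 mm); walls behind and at the right end
- rack (a joint): sliding tool rack on the station's rails, m: 0 = fully home under the hood, 0.30 = pulled fully out to the left against the stop; moves along the station's +y, friction about 2 N, stays where it is left. Starts at 0 to 0.08
- rack_grip (a point): centre of the rack's black hand grip, 16 mm (station x) by 26 mm (station y) by 40 mm high, on an upright 12 mm steel post at the rack's left rear corner; top 190 mm above the table. It stands 85 mm behind the row of pocket floors and 68 mm left of the last pocket
- pocket0 (a point): floor centre of the first (rightmost) of four square pockets, 48 mm apart along y, in the rack's blue block. Pocket 20 x 20 mm, 45 mm deep; its axis rises from here at 45 degrees, up and away from the robot, along (0.707, 0, 0.707) in the station's axes. The block is 34 mm thick about that axis and ends at the mouth
- pocket1 (a point): floor centre of the second of four square pockets, 48 mm apart along y, in the rack's blue block. Pocket 20 x 20 mm, 45 mm deep; its axis rises from here at 45 degrees, up and away from the robot, along (0.707, 0, 0.707) in the station's axes. The block is 34 mm thick about that axis and ends at the mouth
- pocket2 (a point): floor centre of the third of four square pockets, 48 mm apart along y, in the rack's blue block. Pocket 20 x 20 mm, 45 mm deep; its axis rises from here at 45 degrees, up and away from the robot, along (0.707, 0, 0.707) in the station's axes. The block is 34 mm thick about that axis and ends at the mouth
- pocket3 (a point): floor centre of the fourth (leftmost) of four square pockets, 48 mm apart along y, in the rack's blue block. Pocket 20 x 20 mm, 45 mm deep; its axis rises from here at 45 degrees, up and away from the robot, along (0.707, 0, 0.707) in the station's axes. The block is 34 mm thick about that axis and ends at the mouth
- dial (a joint): timer dial on top of the hood, rad: 0 = white pointer line at the first tick (seven o'clock seen from the robot), growing clockwise seen from above to 5.236; eleven ticks pi/6 apart; the fifth tick is the long green mark, at 2.094. Friction 0.03 N m, stays where it is left. Starts at 0.5 to 1.1
- dial_axis (a point): point on the dial's vertical axis, 28 mm above the hood's roof, in its grip bar, which is to be pinched across: black, 44 mm long, 11 mm wide, from 7 to 36 mm above the roof, on a disc 44 mm across. At joint value q the pointer end of the bar points along the angle 2.618 - q from the station's x axis, counter-clockwise seen from above
- green_mark (a point): the long green tick beside the dial, 33 mm from its axis
- pencil_mid (a point): green hexagonal pencil 168 mm long and 8 mm thick, lying among the tools; a bystander. This point is its middle
- ear_cast_mid (a point): ear-shaped cast, 69 x 35 x 17 mm, lying at the left; a bystander. This point is its middle

How it is judged (in metres and radians):
On the way, in this order (a step that is already met when the one before it is completed fails the run):
1. the rack is pulled out (beyond 0.27 m of its 0.30 m) (value of joint rack above 0.27 m), for 0.2 s.
2. every tool and brush present stands butt down in a pocket ((distance between needle_butt and pocket0 below 0.015 m or distance between needle_butt and pocket1 below 0.015 m or distance between needle_butt and pocket2 below 0.015 m or distance between needle_butt and pocket3 below 0.015 m) and (distance between spoon_butt and pocket0 below 0.015 m or distance between spoon_butt and pocket1 below 0.015 m or distance between spoon_butt and pocket2 below 0.015 m or distance between spoon_butt and pocket3 below 0.015 m) and (distance between brush_a_butt and pocket0 below 0.015 m or distance between brush_a_butt and pocket1 below 0.015 m or distance between brush_a_butt and pocket2 below 0.015 m or distance between brush_a_butt and pocket3 below 0.015 m) and (distance between brush_b_butt and pocket0 below 0.015 m or distance between brush_b_butt and pocket1 below 0.015 m or distance between brush_b_butt and pocket2 below 0.015 m or distance between brush_b_butt and pocket3 below 0.015 m)), for 0.2 s.
3. the loaded rack is fully home under the hood (all of step 2 and value of joint rack below 0.012 m), for 0.2 s.
4. the dial points at the green mark (value of joint dial between 1.964 and 2.224 rad and value of joint rack below 0.012 m), for 0.2 s.
At the end, for the whole second after the job is handed in: Every tool and brush present has the middle of its butt within 15 mm of the centre of a pocket floor and is at rest; the rack is home within 12 mm; the dial stands within 0.13 rad of the green mark (2.094) (all of step 2 and all of step 4 and linear speed of each of needle, spoon, brush_a, brush_b below 0.02 m/s); the robot touches nothing.
It fails at once if the pencil or the ear cast is moved by more than 30 mm (distance of any of pencil_mid, ear_cast_mid from where it was at the start of the episode above 0.03 m).
Of needle, spoon, brush_a, brush_b only 2 to 4 are there at a start; the rules pass over those that are not, and their reading is None.
At some moment in a run one of needle, spoon, brush_a, brush_b may be knocked a few centimetres aside while the robot is not near it.
It also fails if it takes over 210 s, if anything falls off the work surface, if the arm or the gripper's body presses on something with over 40 N, if the wrist force passes 120 N, or if a joint passes its speed limit or range.

## Working session

There is one attempt and no reset: what is moved stays moved. The work goes in short steps, Python scripts to look and compute and a shell command to move; the robot and the scene stay as the last step left them, time stands still between calls to the robot, and variables do not carry over. Pictures are saved under pics/ and viewed, at most 14 in all, crops included, and the job is handed in when it is done.

```bash
mkdir -p pics; cat > h.py <<'E'
import numpy as np, cv2
from scipy.spatial.transform import Rotation as Ro
from workcell import bot, viewer, finder
def cam(n,save=None):
    c=viewer.camera(n); c['R']=np.array(c['R']);c['t']=np.array(c['t'])
    if save: cv2.imwrite('pics/'+save,c['pixels'][:,:,::-1])
    return c
def f(c): return c['pixels'].shape[0]/2/np.tan(np.radians(c['vfov'])/2)
def ray(c,p):
    d=(np.array(p,float)-[c['cx'],c['cy']])/f(c); u=d.copy()
    for _ in range(20): u=d/(1+c['k1']*(u@u))
    return -c['R'].T@c['t'], c['R'].T@np.r_[u,1]
def onz(c,p,z):
    o,d=ray(c,p); return o+d*(z-o[2])/d[2]
def proj(c,X):
    x=c['R']@np.array(X)+c['t']; u=x[:2]/x[2]; return u*(1+c['k1']*(u@u))*f(c)+[c['cx'],c['cy']]
def tri(obs):
    A=np.zeros((3,3));b=np.zeros(3)
    for c,p in obs:
        o,d=ray(c,p); d/=np.linalg.norm(d); M=np.eye(3)-np.outer(d,d);A+=M;b+=M@o
    return np.linalg.solve(A,b)
def mk(n,t,k=3): return [(np.round(m['position'],1).tolist(),round(m['conf'],2)) for m in finder.mark_of(n,t)[:k]]
E
cat > a.py <<'E'
from h import *
C={n:cam(n,n+'0.png') for n in('scene','top')}
np.set_printoptions(precision=4,suppress=True)
o=bot.get_obs();print(o['time'],o['ee_pos'],o['tcp_rot'],o['opening'])
for n in C: print(n,C[n]['vfov'],-C[n]['R'].T@C[n]['t'],C[n]['R'][2])
for t in 'needle_mid needle_butt spoon_mid spoon_butt brush_a_mid brush_a_butt station rack_grip pocket0 pocket1 pocket2 pocket3 dial_axis green_mark pencil_mid ear_cast_mid'.split():
    m={n:mk(n,t) for n in C}
    print(t,m,[tri([(C[n],m[n][0][0]) for n in C])] if all(m.values()) else '')
E
python3 a.py; python3 -c "
import cv2,numpy as np
cv2.imwrite('pics/b0.png',cv2.resize(cv2.imread('pics/top0.png'),(800,600)))"
```

```text
0.1 [ 0.2479 -0.4907  0.2306] [-179.9311    0.0001   26.8023] 0.08523747989332135
scene 42.756551605311316 [-0.755   0.9412  1.0254] [ 0.6972 -0.5308 -0.4818]
top 42.35717820454977 [-0.046   0.1599  1.588 ] [ 0.3664 -0.1232 -0.9223]
needle_mid {'scene': [([264.4, 263.3], 0.66)], 'top': [([243.9, 266.0], 0.69)]} [array([0.4375, 0.0966, 0.0162])]
needle_butt {'scene': [([279.7, 257.8], 0.39), ([312.2, 159.5], 0.39)], 'top': [([259.9, 248.3], 0.49)]} [array([ 0.4752,  0.0218, -0.0103])]
spoon_mid {'scene': [], 'top': []} 
spoon_butt {'scene': [([303.1, 210.6], 0.4), ([328.2, 202.0], 0.34)], 'top': []} 
brush_a_mid {'scene': [([265.8, 265.6], 0.59)], 'top': []} 
brush_a_butt {'scene': [], 'top': []} 
station {'scene': [([280.4, 228.0], 0.7), ([266.6, 262.8], 0.39)], 'top': [([285.0, 207.0], 0.6)]} [array([ 0.5831, -0.082 ,  0.0174])]
rack_grip {'scene': [([269.1, 175.7], 0.67)], 'top': [([282.2, 152.7], 0.85), ([309.3, 192.4], 0.56)]} [array([ 0.681 , -0.104 ,  0.1864])]
pocket0 {'scene': [([309.5, 210.3], 0.7), ([300.9, 210.1], 0.7), ([327.2, 202.1], 0.59)], 'top': [([337.5, 184.5], 0.8
[... 550 characters left out ...]
300.9, 210.1], 0.7), ([327.2, 202.1], 0.59)], 'top': [([337.5, 184.5], 0.85), ([309.4, 191.9], 0.85), ([349.7, 181.0], 0.63)]} [array([ 0.6143, -0.2608,  0.0152])]
dial_axis {'scene': [([318.7, 161.6], 0.96)], 'top': [([347.1, 149.9], 0.66), ([259.0, 249.4], 0.56)]} [array([ 0.6146, -0.2814,  0.2172])]
green_mark {'scene': [([314.2, 164.7], 0.94), ([319.6, 160.3], 0.62)], 'top': [([336.4, 145.4], 0.86)]} [array([ 0.6386, -0.2682,  0.2015])]
pencil_mid {'scene': [([303.0, 248.2], 0.45)], 'top': [([292.0, 251.5], 0.66)]} [array([ 0.4339, -0.0598,  0.0151])]
ear_cast_mid {'scene': [([192.4, 277.4], 0.67), ([329.1, 201.9], 0.59)], 'top': [([160.9, 258.4], 0.7)]} [array([0.5347, 0.3239, 0.0069])]
```

View pics/b0.png

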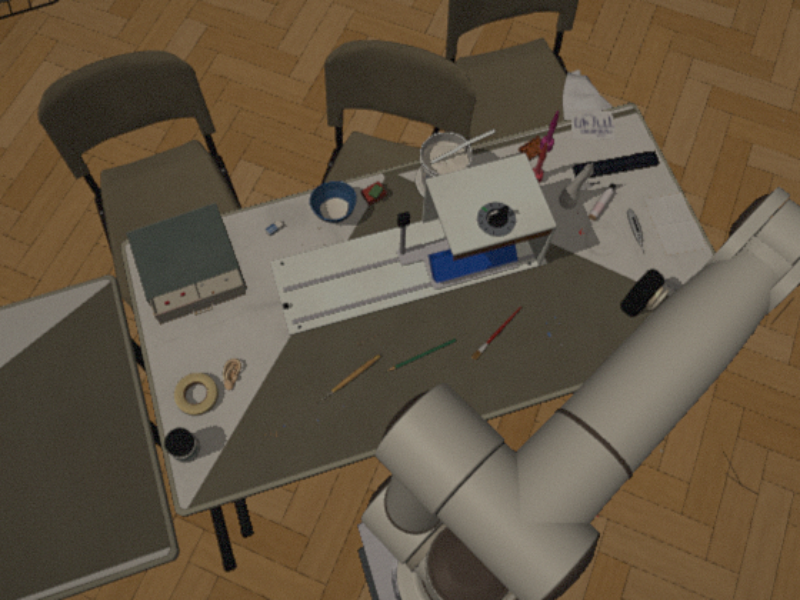

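View pics/scene0.png

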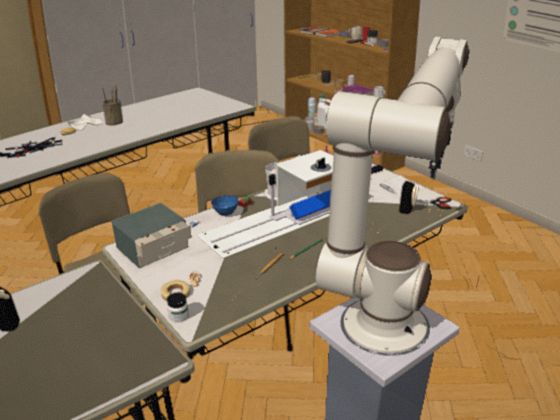

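The top view shows the needle tool at about (350,378), the pencil at (424,354) and one red brush at (500,332), all in the 800x600 image. The rack is nearly home with its grip at (403,218), and the dial is at (496,216). I'll zoom in to see which way the tools point.

```bash
cat > a.py <<'E'
from h import *
np.set_printoptions(precision=4,suppress=True)
C={n:cam(n) for n in('scene','top')}
P={n:C[n]['pixels'][:,:,::-1] for n in C}
a=cv2.resize(P['top'][135:285,200:380],(800,600),interpolation=cv2.INTER_CUBIC)[:, :]
a=np.clip(a*1.5,0,255).astype('uint8')
cv2.imwrite('pics/z0.png',a)
c=C['top']
for nm,p,z in [('rearleft plate',(272,262),.008),('frontleft',(292,333),.008),('hood FL',(442,254),.192),('hood FR',(553,227),.192),('hood BL',(426,185),.192),('hoodBR',(524,155),.192),('needle butt',(382,356),.006),('tip',(322,400),.003),('brush bristle',(478,355),.004),('brush butt',(522,308),.004)]:
    print(nm,onz(c,np.array(p)*.7,z))
E
python3 a.py
```

```text
rearleft plate [0.7528 0.1759 0.008 ]
frontleft [0.5739 0.1772 0.008 ]
hood FL [ 0.5734 -0.155   0.192 ]
hood FR [ 0.5624 -0.3909  0.192 ]
hood BL [ 0.7347 -0.1762  0.192 ]
hoodBR [ 0.7412 -0.3984  0.192 ]
needle butt [0.4648 0.0067 0.006 ]
tip [0.4114 0.1561 0.003 ]
brush bristle [ 0.4046 -0.1913  0.004 ]
brush butt [ 0.4776 -0.3221  0.004 ]
```

View pics/z0.png

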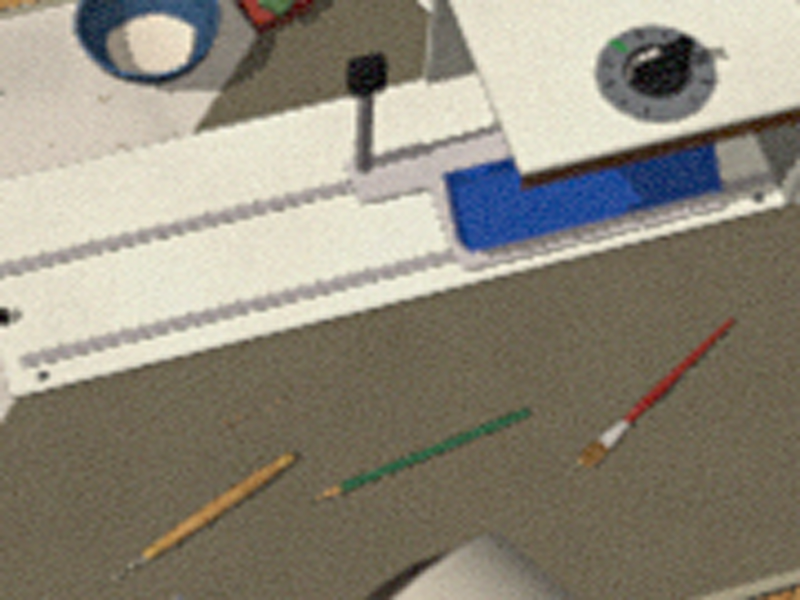

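```bash
cat > p.py <<'E'
# usage: p.py x y z roll pitch yaw [n]  (mm,deg): prints straight shift in present tool frame + remaining turn, and n equal screw rows
import sys; from h import *
from scipy.linalg import fractional_matrix_power as fp
np.set_printoptions(precision=1,suppress=True)
a=[float(v) for v in sys.argv[1:]]
o=bot.get_obs();R0=Ro.from_euler('xyz',o['tcp_rot'],degrees=True);p0=np.array(o['ee_pos'])*1000
R1=Ro.from_euler('xyz',a[3:6],degrees=True)
t=R0.inv().apply(np.array(a[:3])-p0); w=(R0.inv()*R1)
r=w.as_rotvec(degrees=True); n=int(a[6]) if len(a)>6 else max(1,int(np.ceil(max(np.linalg.norm(t)/45,np.linalg.norm(r)/10))))
T=np.eye(4);T[:3,:3]=w.as_matrix();T[:3,3]=t;D=np.real(fp(T,1/n))
print('pose',p0,o['tcp_rot'],'open',o['opening'],'F',o['wrist_force'],'t',o['time'])
print('shift',t,'turn',r,'| n',n,'row',D[:3,3],Ro.from_matrix(D[:3,:3]).as_rotvec(degrees=True))
E
python3 p.py 480 -100 420 180 0 0
```

```text
pose [ 248.  -490.9  231.3] [180.   -0.   26.8] open 0.08597997379353693 F [ 0.8  0.2 -0.2] t 1.8
shift [ 383.3 -244.3 -188.7] turn [ 0.  -0.  26.8] | n 11 row [ 29.6 -29.3 -17.2] [ 0.  -0.   2.4]
```

```bash
python3 -m inch '[[[100,29.6,-29.3,-17.2,0,0,2.4],[100,29.6,-29.3,-17.2,0,0,2.4],[100,29.6,-29.3,-17.2,0,0,2.4],[100,29.6,-29.3,-17.2,0,0,2.4],[100,29.6,-29.3,-17.2,0,0,2.4],[100,29.6,-29.3,-17.2,0,0,2.4],[100,29.6,-29.3,-17.2,0,0,2.4],[100,29.6,-29.3,-17.2,0,0,2.4]]]'
python3 -m inch '[[[100,29.6,-29.3,-17.2,0,0,2.4],[100,29.6,-29.3,-17.2,0,0,2.4],[100,29.6,-29.3,-17.2,0,0,2.4],[100,0,0,0,0,0,0],[100,0,0,0,0,0,0]]]'
cat > look.py <<'E'
import sys; from h import *
np.set_printoptions(precision=4,suppress=True)
o=bot.get_obs();print(o['time'],np.array(o['ee_pos']),o['tcp_rot'])
C={n:cam(n) for n in sys.argv[1].split(',')}
for n in C:
    c=C[n]; print(n,-c['R'].T@c['t'],c['R'][2])
    im=cv2.resize(c['pixels'][:,:,::-1],(800,600),interpolation=cv2.INTER_CUBIC); cv2.imwrite(f'pics/{n}_{sys.argv[2]}.png',np.clip(im*1.3,0,255).astype('uint8'))
for t in sys.argv[3:]:
    t,_,z=t.partition('@')
    for n in C:
        for p,k in mk(n,t,5): print(t,n,p,k,onz(C[n],p,float(z)/1000) if z else '')
E
python3 look.py wrist,top 1 needle_mid@6 needle_butt@6 brush_a_mid@4.5 brush_a_butt@4.5 spoon_mid@6 spoon_butt@6 rack_grip@170 pocket0@25 dial_axis@220 green_mark@192 pencil_mid@4
```

```text
time: 2.8
ee_pos: [0.3985, -0.1938, 0.3697]
tcp_rot: [180.0, -0.0, 7.5]
wrist_force: [0.4, -0.7, 0.1]
opening: 0.0853
grasp_force: 0.0
time: 3.42
ee_pos: [0.4783, -0.0997, 0.4202]
tcp_rot: [180.0, 0.0, 0.5]
wrist_force: [-0.1, 0.1, -0.1]
opening: 0.0854
grasp_force: 0.0
3.425 [ 0.4783 -0.0997  0.4202] [179.9948   0.0292   0.4516]
wrist [ 0.561  -0.1     0.5625] [-0.317  -0.0043 -0.9484]
top [-0.046   0.1599  1.588 ] [ 0.3664 -0.1232 -0.9223]
needle_mid wrist [181.1, 176.7] 0.7 [0.4396 0.0896 0.006 ]
needle_mid top [246.3, 268.8] 0.65 [0.4248 0.0864 0.006 ]
needle_butt wrist [219.5, 159.6] 0.84 [0.4716 0.0177 0.006 ]
needle_butt wrist [275.6, 175.3] 0.61 [ 0.4439 -0.0832  0.006 ]
needle_butt wrist [370.4, 175.9] 0.39 [ 0.4442 -0.2567  0.006 ]
needle_butt top [262.9, 250.0] 0.57 [0.4666 0.0206 0.006 ]
brush_a_mid wrist [337.8, 82.7] 0.24 [ 0.6011 -0.1873  0.0045]
spoon_butt wrist [282.0, 80.8] 0.18 [ 0.6032 -0.0941  0.006 ]
rack_grip top [282.1, 155.1] 0.74 [ 0.6784 -0.1076  0.17  ]
rack_grip top [246.9, 267.1] 0.41 [0.3801 0.0911 0.17  ]
pocket0 wrist [336.3, 79.7] 0.92 [ 0.604  -0.1814  0.025 ]
pocket0 wrist [365.3, 78.2] 0.63 [ 0.6065 -0.2276  0.025 ]
pocket0 top [307.8, 191.9] 0.46 [ 0.6021 -0.1714  0.025 ]
dial_axis wrist [475.8, 46.3] 0.96 [ 0.6188 -0.2867  0.22  ]
dial_axis wrist [37.0, 122.5] 0.74 [0.5426 0.1612 0.22  ]
dial_axis top [347.7, 149.8] 0.81 [ 0.612  -0.2832  0.22  ]
green_mark wrist [453.2, 22.2] 0.77 [ 0.6457 -0.2739  0.192 ]
green_mark wrist [270.3, 174.3] 0.37 [ 0.4842 -0.0824  0.192 ]
pencil_mid wrist [273.1, 174.4] 0.86 [ 0.4451 -0.0785  0.004 ]
pencil_mid top [292.1, 250.2] 0.53 [ 0.4393 -0.0648  0.004 ]
```

View pics/wrist_1.png

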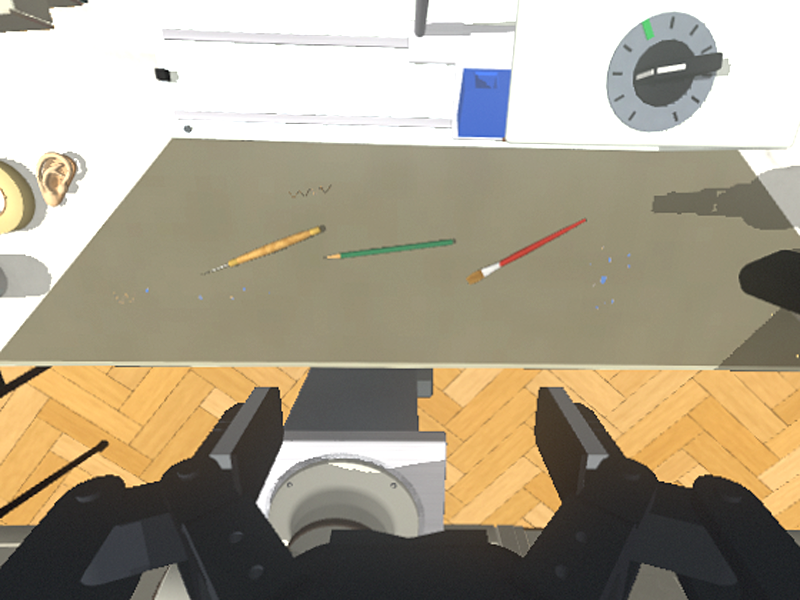

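View pics/top_1.png

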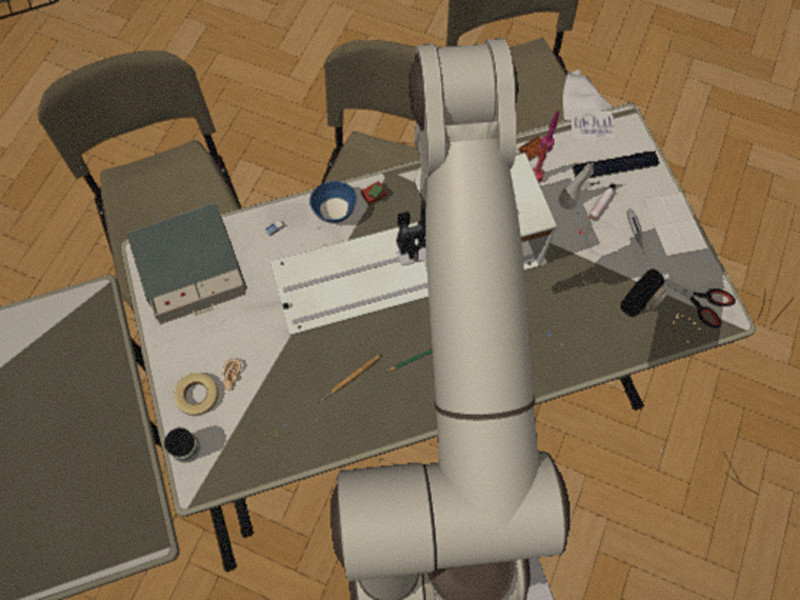

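The wrist view shows exactly two tools, the needle at (265,250) and the brush at (527,250), with the pencil between them at (390,250). The station's front-left corner is at (172,139).

```bash
cat > b.py <<'E'
from h import *
np.set_printoptions(precision=4,suppress=True)
c=cam('wrist')
for nm,p,z in [('plateFL',(172,139),.004),('plate front R',(455,143),.004),('hoodFL',(503,142),.192),('hoodF2',(785,148),.192),('hoodL2',(516,2),.192),
 ('barL',(638,77),.228),('barR',(728,62),.228),('green out',(645,20),.192),('green in',(650,38),.192),
 ('needle knob end',(326,228),.006),('needle tip',(203,274),.004),('needle handle end',(229,265),.006),('brush butt',(586,220),.0045),('brush tip',(470,279),.0045),('ferrule',(497,265),.0045),('pencil R',(455,241),.004)]:
    print(nm,onz(c,np.array(p)*.7,z))
for t in('needle','brush_a'):
    for m in finder.outline_of('wrist',t)[:2]:
        ys,xs=np.nonzero(m['pixels']); P=np.array([onz(c,(x,y),.005)[:2] for x,y in zip(xs,ys)])
        mu=P.mean(0);u=np.linalg.svd(P-mu,full_matrices=False)[2][0];s=(P-mu)@u
        print(t,m['conf'],mu,u,np.degrees(np.arctan2(u[1],u[0])),mu+u*s.min(),mu+u*s.max())
E
python3 b.py
```

```text
plateFL [0.5746 0.1783 0.004 ]
plate front R [ 0.574  -0.1563  0.004 ]
hoodFL [ 0.5706 -0.1752  0.192 ]
hoodF2 [ 0.5663 -0.3955  0.192 ]
hoodL2 [ 0.6642 -0.1769  0.192 ]
barL [ 0.6111 -0.2559  0.228 ]
barR [ 0.6198 -0.3138  0.228 ]
green out [ 0.6532 -0.2709  0.192 ]
green in [ 0.6419 -0.2767  0.192 ]
needle knob end [0.4721 0.0023 0.006 ]
needle tip [0.4103 0.1656 0.004 ]
needle handle end [0.4231 0.1297 0.006 ]
brush butt [ 0.4842 -0.3242  0.0045]
brush tip [ 0.4065 -0.183   0.0045]
ferrule [ 0.4256 -0.2171  0.0045]
pencil R [ 0.4565 -0.1613  0.004 ]Traceback (most recent call last):
  File "b.py", line 9, in <module>
    for m in finder.outline_of('wrist',t)[:2]:
             ~~~~~~~~~~~~~~~~~^^^^^^^^^^^
ValueError: it knows: brush_a_butt, brush_a_mid, brush_b_butt, brush_b_mid, dial, dial_axis, ear_cast_mid, green_mark, needle_butt, needle_mid, pencil_mid, pocket, rack, rack_grip, spoon_butt, spoon_mid, station
```

```bash
python3 p.py 680 -105 260 180 0 0 7
```

```text
pose [478.4 -99.6 420.5] [-180.     0.     0.4] open 0.08532106383382121 F [-0.2 -0.1  0.4] t 4.675
shift [201.5   6.8 160.5] turn [-0.   0.   0.4] | n 7 row [28.8  0.9 22.9] [-0.   0.   0.1]
```

```bash
python3 -m inch '[[[65,28.8,0.9,22.9,0,0,0],[65,28.8,0.9,22.9,0,0,0],[65,28.8,0.9,22.9,0,0,0],[65,28.8,0.9,22.9,0,0,0.2],[65,28.8,0.9,22.9,0,0,0.2],[65,28.8,0.9,22.9,0,0,0],[65,28.8,0.9,22.9,0,0,0],[65,0,0,0,0,0,0]]]'
python3 -m inch '[[[65,0,0,0,0,0,0]]]'
python3 look.py wrist,top 2 rack_grip@170 pocket0@25; python3 - <<'E'
import sys;sys.path.insert(0,'.')
from h import *
for n in('wrist','top'):
  c=cam(n)
  for m in finder.outline_of(n,'rack_grip')[:2]: print(n,m['conf'],m['extent'],onz(c,m['extent'][:2],.18))
E
```

```text
time: 5.68
ee_pos: [0.6807, -0.1048, 0.2562]
tcp_rot: [-180.0, 0.3, 0.0]
wrist_force: [-0.5, 0.0, -0.4]
opening: 0.0554
grasp_force: 0.0
time: 5.8
ee_pos: [0.6797, -0.105, 0.2607]
tcp_rot: [180.0, 0.0, 0.0]
wrist_force: [-0.5, -0.2, 0.1]
opening: 0.0553
grasp_force: 0.0
5.8 [ 0.6797 -0.105   0.2607] [179.9963   0.0003   0.0021]
wrist [ 0.7623 -0.1059  0.4029] [-0.3166 -0.0017 -0.9486]
top [-0.046   0.1599  1.588 ] [ 0.3664 -0.1232 -0.9223]
rack_grip wrist [293.6, 207.2] 0.6 [ 0.6878 -0.1125  0.17  ]
pocket0 wrist [378.4, 238.5] 0.88 [ 0.5978 -0.2298  0.025 ]
pocket0 wrist [343.4, 241.5] 0.84 [ 0.5933 -0.1836  0.025 ]
pocket0 wrist [280.7, 229.0] 0.28 [ 0.6112 -0.0999  0.025 ]
pocket0 top [351.5, 179.7] 0.82 [ 0.6001 -0.3191  0.025 ]
pocket0 top [336.0, 185.8] 0.76 [ 0.5949 -0.2642  0.025 ]
pocket0 top [335.0, 145.5] 0.56 [ 0.7336 -0.3122  0.025 ]
wrist 0.56 [331.7, 209.7, 115.2, 95.4] [ 0.68896745 -0.14144324  0.18      ]
top 0.65 [350.7, 181.1, 27.8, 18.4] [ 0.53249411 -0.26775385  0.18      ]
top 0.61 [288.1, 171.2, 200.0, 131.8] [ 0.61766429 -0.10581542  0.18      ]
```

View pics/wrist_2.png

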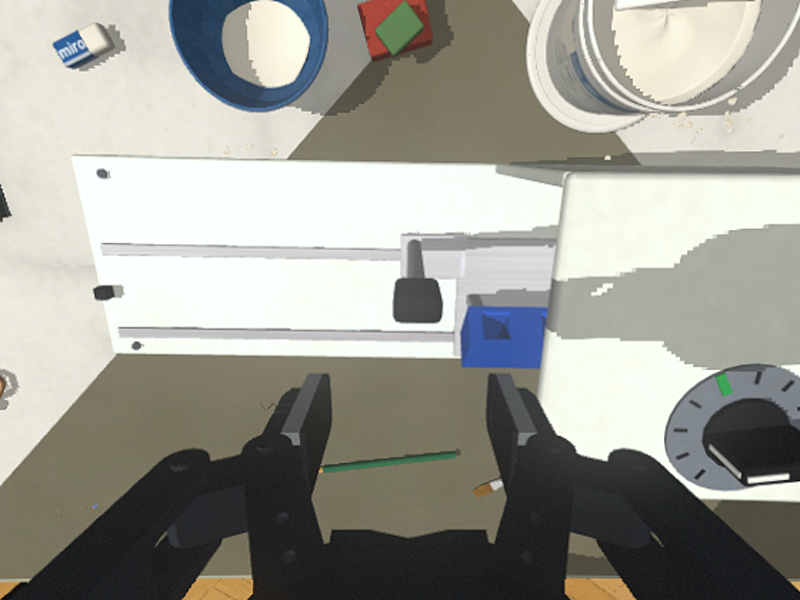

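The grip's black top is centred at about (417,293), to the left of the hood edge at (565,…). The open pocket 3 is at (496,325).

```bash
python3 -m inch '[[[65,6,7,20,0,0,0],[65,0,0,30,0,0,0],[65,0,0,30,0,0,0],[65,0,0,23,0,0,0],[0,0,0,0,0,0,0],[0,0,0,0,0,0,0],[0,0,0,0,0,0,0],[0,0,0,0,0,0,0]]]' 40
python3 -m inch '[[[0,0,0,0,0,0,0],[0,0,0,0,0,0,0],[0,0,0,0,0,0,0]]]'
```

```text
time: 7.3
ee_pos: [0.686, -0.1118, 0.1579]
tcp_rot: [-180.0, -0.0, 0.0]
wrist_force: [-4.3, 1.8, -1.0]
opening: 0.0251
grasp_force: 42.3
time: 7.68
ee_pos: [0.686, -0.1119, 0.1578]
tcp_rot: [-180.0, -0.0, 0.0]
wrist_force: [-4.8, 1.9, -0.1]
opening: 0.0256
grasp_force: 42.6
```

```bash
python3 -m inch '[[[0,0,-15,0,0,0,0],[0,0,-30,0,0,0,0],[0,0,-35,0,0,0,0],[0,0,-35,0,0,0,0],[0,0,-35,0,0,0,0],[0,0,-35,0,0,0,0],[0,0,-25,0,0,0,0],[0,0,-10,0,0,0,0]]]'
python3 -m inch '[[[0,0,-10,0,0,0,0],[0,0,-5,0,0,0,0]]]'
```

```text
time: 8.68
ee_pos: [0.688, 0.0651, 0.1583]
tcp_rot: [-178.3, -0.3, 4.7]
wrist_force: [17.3, -3.4, -10.0]
opening: 0.0254
grasp_force: 70.6
time: 8.93
ee_pos: [0.6876, 0.0738, 0.1585]
tcp_rot: [-178.1, -0.4, 5.4]
wrist_force: [18.3, -1.9, -11.8]
opening: 0.0254
grasp_force: 74.0
```

```bash
python3 -c "
from h import *
o=bot.get_obs();print(o)"; python3 look.py top,scene 3 rack_grip@170 pocket0@25
```

```text
{'time': 8.925, 'q': array([  5.33794622,  23.97387464,  24.82461655,  90.50090502,
         1.91749246, 179.96756799]), 'qd': array([ 1.58660223,  0.27704838,  0.24809014, -0.19287238,  0.51002616,
        0.101065  ]), 'joint_efforts': array([  3.48766856, -81.20392084,  46.32906675,   7.38776922,
         2.46802367,  -0.4268817 ]), 'ee_pos': array([0.68763602, 0.07382715, 0.15852491]), 'tcp_rot': array([-178.08270576,   -0.35092202,    5.37036067]), 'wrist_force': array([ 18.33136658,  -1.93105828, -11.79600599]), 'torque': array([-1.74145331, -3.62094583, -0.60559356]), 'grasp_force': 74.04181734658778, 'opening': 0.025443603880409185}
8.925 [0.6876 0.0738 0.1585] [-178.0827   -0.3509    5.3704]
top [-0.046   0.1599  1.588 ] [ 0.3664 -0.1232 -0.9223]
scene [-0.755   0.9412  1.0254] [ 0.6972 -0.5308 -0.4818]
rack_grip scene [227.1, 189.0] 0.8 [0.7189 0.0602 0.17  ]
rack_grip scene [261.6, 229.0] 0.32 [0.4175 0.1258 0.17  ]
pocket0 top [280.5, 196.8] 0.87 [ 0.6122 -0.0836  0.025 ]
pocket0 top [298.1, 196.0] 0.6 [ 0.5979 -0.1375  0.025 ]
pocket0 scene [286.7, 222.0] 0.96 [ 0.5991 -0.1146  0.025 ]
pocket0 scene [288.5, 215.6] 0.94 [ 0.6327 -0.1496  0.025 ]
pocket0 scene [262.6, 228.2] 0.73 [ 0.6186 -0.0186  0.025 ]
pocket0 scene [270.2, 224.7] 0.61 [ 0.6214 -0.0551  0.025 ]
```

View pics/top_3.png

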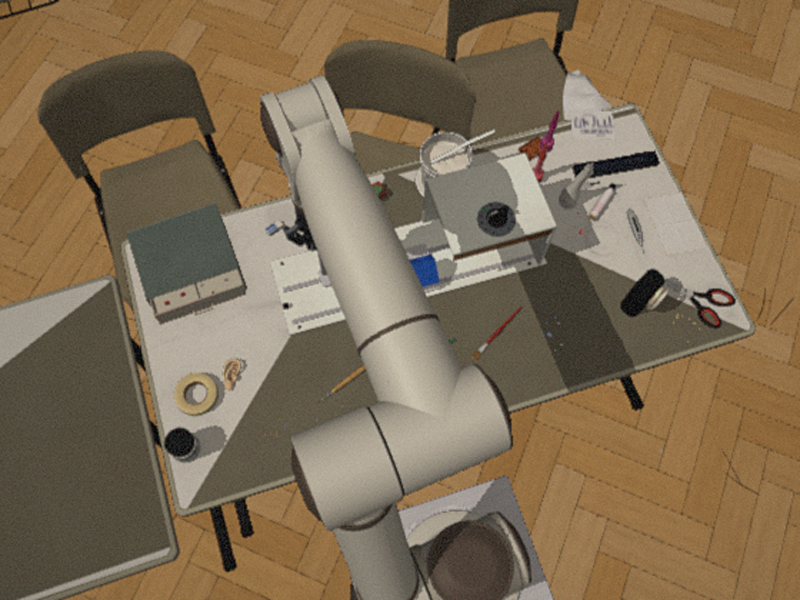

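The top view shows the rack part-way out, with the blue block at (425,270). Joint 6 is at its 180° limit, since yaw = q1 − q6 + 180. I'll open the gripper, turn the yaw and push the grip with a finger.

```bash
python3 -m inch '[[[65,0,0,0,0,0,0],[65,0,0,0,0,0,0],[65,0,0,0,0,0,0],[65,0,0,0,0,0,-10],[65,0,0,0,0,0,-10],[65,0,0,0,0,0,0]]]'; python3 p.py 687 194 158 180 0 25 6
```

```text
time: 9.98
ee_pos: [0.6842, 0.0744, 0.1593]
tcp_rot: [-178.0, -0.7, 25.3]
wrist_force: [0.3, -0.4, 0.7]
opening: 0.0557
grasp_force: 0.0
pose [684.2  74.4 159.3] [-178.    -0.7   25.3] open 0.05568513733029294 F [ 0.3 -0.4  0.7] t 9.975
shift [  53.7 -106.7    5.6] turn [-2.  -0.7  0.3] | n 6 row [  8.9 -17.8   0.6] [-0.3 -0.1  0.1]
```

```bash
python3 -m inch '[[[65,5,-10,0,-2,-0.7,0],[65,9,-18,0,0,0,0],[65,9,-18,0,0,0,0],[65,9,-18,0,0,0,0],[65,9,-18,0,0,0,0],[65,6,-12,0,0,0,0],[65,0,0,0,0,0,0]]]'; python3 -m inch '[[[65,2.1,-4.5,0,0,0,0],[65,2.1,-4.5,0,0,0,0],[65,0,0,0,0,0,0]]]'
```

```text
time: 10.85
ee_pos: [0.686, 0.1662, 0.1587]
tcp_rot: [178.8, 0.7, 24.7]
wrist_force: [-5.4, -66.8, 6.3]
opening: 0.056
grasp_force: 29.1
time: 11.22
ee_pos: [0.6861, 0.1669, 0.1583]
tcp_rot: [178.2, 1.1, 24.3]
wrist_force: [-7.9, -105.7, 6.0]
opening: 0.0556
grasp_force: 46.4
```

```bash
python3 -m inch '[[[65,-5,10,0,0,0,0],[65,-6,12,0,0,0,0],[65,0,0,-30,0,0,0],[65,0,0,-45,0,0,0],[65,-45,0,-30,0,0,0],[65,-45,0,0,0,0,0],[65,-45,0,0,0,0,0],[65,0,0,0,0,0,0]]]'; python3 look.py wrist,top,scene 4 rack_grip@170 pocket0@25 needle_mid@6 needle_butt@6 brush_a_mid@4.5 brush_a_butt@4.5
```

```text
time: 12.22
ee_pos: [0.5615, 0.1072, 0.2652]
tcp_rot: [-180.0, -0.0, 25.4]
wrist_force: [0.2, 0.4, -0.3]
opening: 0.0554
grasp_force: 0.0
12.225 [0.5615 0.1072 0.2652] [-179.9834   -0.0328   25.3945]
wrist [0.6361 0.1411 0.4075] [-0.2854 -0.1372 -0.9485]
top [-0.046   0.1599  1.588 ] [ 0.3664 -0.1232 -0.9223]
scene [-0.755   0.9412  1.0254] [ 0.6972 -0.5308 -0.4818]
rack_grip wrist [307.4, 21.0] 0.58 [0.6919 0.1513 0.17  ]
rack_grip top [195.7, 174.5] 0.64 [0.6941 0.1523 0.17  ]
rack_grip scene [210.9, 199.3] 0.64 [0.6873 0.1465 0.17  ]
pocket0 wrist [351.9, 170.7] 0.86 [0.6046 0.034  0.025 ]
pocket0 wrist [422.6, 204.7] 0.8 [ 0.6049 -0.0704  0.025 ]
pocket0 wrist [390.5, 191.6] 0.8 [ 0.6022 -0.0238  0.025 ]
pocket0 wrist [319.2, 153.8] 0.64 [0.6057 0.0806 0.025 ]
pocket0 top [227.5, 213.1] 0.54 [0.6096 0.0912 0.025 ]
pocket0 scene [252.2, 231.6] 0.91 [0.6226 0.0247 0.025 ]
pocket0 scene [267.6, 227.6] 0.9 [ 0.6106 -0.0353  0.025 ]
pocket0 scene [273.4, 220.1] 0.66 [ 0.6411 -0.0846  0.025 ]
pocket0 scene [242.6, 233.2] 0.63 [0.635  0.0581 0.025 ]
needle_mid wrist [387.4, 189.4] 0.63 [ 0.6013 -0.0266  0.006 ]
needle_mid wrist [261.2, 254.9] 0.57 [0.44   0.0865 0.006 ]
needle_mid wrist [313.6, 254.4] 0.25 [0.4731 0.0186 0.006 ]
needle_mid top [246.0, 265.1] 0.65 [0.4362 0.0839 0.006 ]
needle_mid scene [264.8, 262.8] 0.57 [0.4574 0.0896 0.006 ]
needle_butt wrist [314.1, 255.4] 0.59 [0.472  0.0173 0.006 ]
needle_butt scene [278.5, 252.8] 0.4 [0.477  0.0171 0.006 ]
brush_a_butt wrist [260.1, 253.2] 0.47 [0.441  0.0888 0.0045]
```

View pics/wrist_4.png

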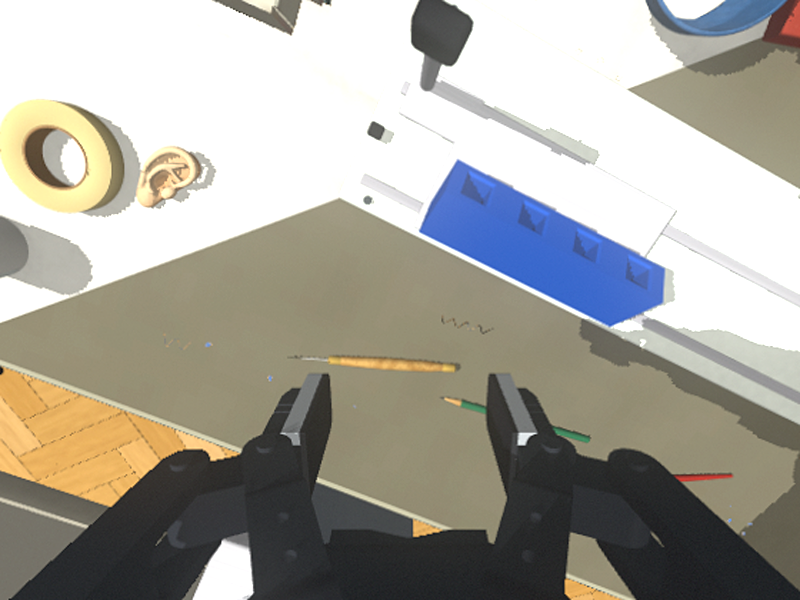

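The rack is out, with pockets 3 to 0 at (478,187), (534,215), (587,245) and (638,270). The needle is at (375,362), and I'll fit both poses now.

```bash
cat > fit.py <<'E'
from h import *
from scipy.optimize import least_squares
np.set_printoptions(precision=4,suppress=True)
C={n:cam(n) for n in('wrist','scene','top')}
obs=[]
for n in C:
    obs+=[(n,m[0],m[1]) for m in mk(n,'pocket0',6) if m[1]>.5]
def pk(v): return [np.array([v[0]-np.sin(v[3])*.048*k,v[1]+np.cos(v[3])*.048*k,v[2]]) for k in range(4)]
gr=[(n,mk(n,'rack_grip',1)) for n in C]
def res(v,full=False):
    r=[];P=pk(v)
    for n,p,c in obs:
        d=[proj(C[n],X)-p for X in P]; r.append(min(d,key=np.linalg.norm))
    return np.concatenate(r) if not full else r
s=least_squares(res,[.606,-.0615,.035,0],loss='soft_l1',f_scale=1.5)
print('p0 & yaw',s.x[:3],np.degrees(s.x[3]));print(pk(s.x)[3])
for o,r in zip(obs,res(s.x,True)):print(o,r)
print('grip',tri([(C[n],g[0][0]) for n,g in gr if g]))
c=C['wrist']
for t in('needle_mid','brush_a_mid'):
  for m in finder.outline_of('wrist',t)[:2]:
    ys,xs=np.nonzero(m['pixels']); P=np.array([onz(c,(x,y),.006)[:2] for x,y in zip(xs,ys)])
    mu=P.mean(0);u=np.linalg.svd(P-mu,full_matrices=False)[2][0];q=(P-mu)@u
    print(t,m['conf'],mu,'ang',np.degrees(np.arctan2(u[1],u[0])),'ends',mu+u*q.min(),mu+u*q.max(),np.ptp(q))
E
python3 fit.py
```

```text
p0 & yaw [ 0.6018 -0.0607  0.0361] -0.9658625396366929
[0.6043 0.0832 0.0361]
('wrist', [416.9, 207.4], 0.8) [0.4631 0.3984]
('wrist', [350.2, 172.1], 0.79) [1.0188 2.375 ]
('wrist', [385.5, 193.1], 0.59) [-0.6911 -1.6809]
('wrist', [317.2, 157.6], 0.55) [-0.7248 -0.6983]
('scene', [242.1, 233.9], 0.92) [-0.6959  2.5041]
('scene', [273.4, 221.5], 0.82) [1.1815 2.2283]
('scene', [265.9, 230.8], 0.78) [-2.1045 -2.9486]
('scene', [250.0, 233.2], 0.68) [ 2.7378 -1.1238]
grip [0.688  0.1547 0.1708]
needle_mid 0.67 [0.4458 0.0748] ang -68.60785487268741 ends [0.4242 0.1299] [0.4706 0.0115] 0.12716284044294934
brush_a_mid 0.49 [0.6497 0.0281] ang -106.71361917404556 ends [0.6999 0.1952] [ 0.6016 -0.1321] 0.3417436327828892
```

```bash
python3 p.py 441 86.5 120 180 0 111.4 10
```

```text
pose [563.8 106.9 264.3] [180.    0.   25.4] open 0.05553933948664793 F [-1.2  0.5  0.1] t 13.825
shift [-119.7  -34.3  144.3] turn [  0.   0. -86.] | n 10 row [ -7.9 -11.2  14.4] [ 0.   0.  -8.6]
```

```bash
python3 -m inch '[[[45,-8,-11.2,14.4,0,0,-8.6],[45,-8,-11.2,14.4,0,0,-8.6],[45,-8,-11.2,14.4,0,0,-8.6],[45,-8,-11.2,14.4,0,0,-8.6],[45,-8,-11.2,14.4,0,0,-8.6],[45,-8,-11.2,14.4,0,0,-8.6],[45,-8,-11.2,14.4,0,0,-8.6],[45,-8,-11.2,14.4,0,0,-8.6]]]'; python3 -m inch '[[[45,-8,-11.2,14.4,0,0,-8.6],[45,-8,-11.2,14.4,0,0,-8.6],[45,0,0,0,0,0,0],[45,0,0,0,0,0,0]]]'
cat > tool.py <<'E'
import sys; from h import *
np.set_printoptions(precision=4,suppress=True)
name,z=sys.argv[1],float(sys.argv[2])
c=cam('wrist')
if len(sys.argv)>3: cv2.imwrite(f'pics/{sys.argv[3]}.png',cv2.resize(c['pixels'][:,:,::-1],(800,600)))
for e in('_mid','_butt'):
    for p,k in mk('wrist',name+e,3): print(e,p,k,onz(c,p,z)[:2])
for m in finder.outline_of('wrist',name+'_mid')[:2]:
    ys,xs=np.nonzero(m['pixels']); P=np.array([onz(c,(x,y),z)[:2] for x,y in zip(xs,ys)])
    mu=P.mean(0);u=np.linalg.svd(P-mu,full_matrices=False)[2][0];q=(P-mu)@u
    print(m['conf'],mu,'ang',np.degrees(np.arctan2(u[1],u[0])),'ends',mu+u*q.min(),mu+u*q.max(),np.ptp(q))
E
python3 tool.py needle .006 n1; python3 p.py 441 86.5 40 180 0 111.4
```

```text
time: 14.82
ee_pos: [0.4596, 0.1049, 0.1487]
tcp_rot: [180.0, 0.0, 94.5]
wrist_force: [-0.5, 0.1, 0.3]
opening: 0.0383
grasp_force: 0.0
time: 15.32
ee_pos: [0.4409, 0.0862, 0.121]
tcp_rot: [179.9, 0.0, 111.2]
wrist_force: [-0.7, 0.2, 0.0]
opening: 0.0385
grasp_force: 0.0
_mid [389.2, 406.4] 0.71 [ 0.6329 -0.0902]
_mid [440.5, 325.8] 0.67 [0.6316 0.024 ]
_mid [283.5, 201.3] 0.63 [0.4388 0.0882]
_butt [284.6, 271.2] 0.89 [0.4645 0.0245]
0.62 [0.446  0.0753] ang -68.66922127785101 ends [0.4193 0.1435] [0.4718 0.009 ] 0.14434465130377422
0.23 [0.6546 0.0589] ang -95.43991745255805 ends [0.6643 0.1615] [ 0.6393 -0.1011] 0.2637659910928536
pose [440.8  86.2 120.8] [180.    0.  111.3] open 0.0384622835648168 F [0.2 0.1 0.2] t 15.525
shift [ 0.3  0.2 80.8] turn [ 0.   0.  -0.1] | n 2 row [ 0.1  0.1 40.4] [ 0.  0. -0.]
```

View pics/n1.png

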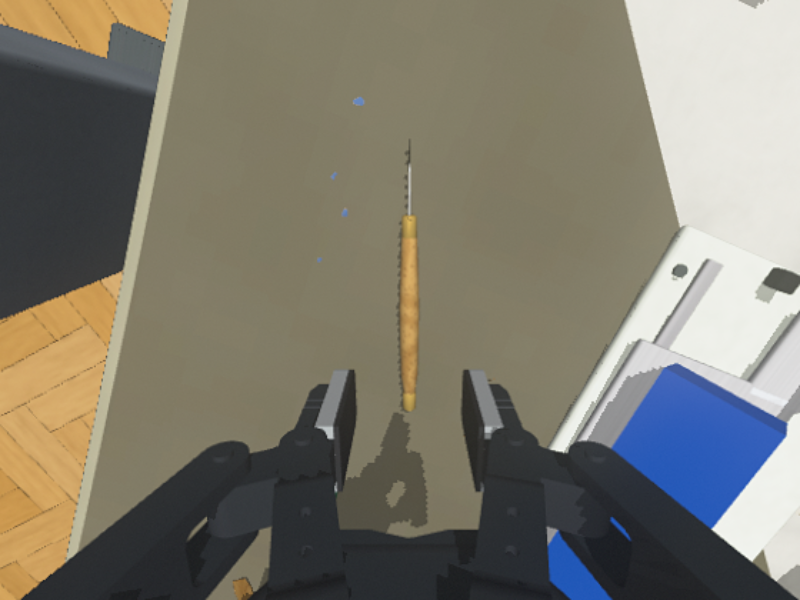

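The needle is centred between the fingers, with its handle running from (409,215) to (408,410), so I'll descend and grip.

```bash
python3 -m inch '[[[45,1,0,35,0,0,0],[45,0,0,35,0,0,0],[45,0,0,30,0,0,0],[45,0,0,17,0,0,0],[0,0,0,0,0,0,0],[0,0,0,0,0,0,0],[0,0,0,0,0,0,0],[0,0,0,0,0,0,0]]]' 60; python3 -m inch '[[[0,0,0,0,0,0,0],[0,0,0,0,0,0,0],[0,0,0,-25,0,0,0],[0,0,0,-35,0,0,0],[0,0,0,-45,0,0,0],[0,0,0,-45,0,0,0],[0,0,0,-45,0,0,0],[0,0,0,0,0,0,0]]]'; python3 p.py 560 -62 210 180 0 0
```

```text
time: 16.52
ee_pos: [0.4406, 0.0869, 0.0042]
tcp_rot: [179.9, 0.0, 111.4]
wrist_force: [-0.9, -0.1, 3.2]
opening: 0.0102
grasp_force: 62.1
time: 17.52
ee_pos: [0.4413, 0.0871, 0.2016]
tcp_rot: [179.7, 0.1, 111.4]
wrist_force: [0.8, 0.0, -0.5]
opening: 0.0103
grasp_force: 61.7
pose [441.3  87.1 201.6] [179.7   0.1 111.4] open 0.01030095118735105 F [ 0.8  0.  -0.5] t 17.525
shift [-182.2   56.2   -7.8] turn [  0.3  -0.2 111.4] | n 12 row [-6.9 17.3 -0.6] [ 0.  -0.   9.3]
```

```bash
python3 -m inch '[[[0,-6.9,17.3,-3,0,0,9.3],[0,-6.9,17.3,-3,0,0,9.3],[0,-6.9,17.3,-3,0,0,9.3],[0,-6.9,17.3,-3,0,0,9.3],[0,-6.9,17.3,-3,0,0,9.3],[0,-6.9,17.3,-3,0,0,9.3],[0,-6.9,17.3,-3,0,0,9.3],[0,-6.9,17.3,-3,0,0,9.3]]]'; python3 -m inch '[[[0,-6.9,17.3,-3,0,0,9.3],[0,-6.9,17.3,-3,0,0,9.3],[0,-6.9,17.3,-3,0,0,9.3],[0,-6.9,17.3,-3,0,0,9.3],[0,0,0,0,0,0,0],[0,0,0,0,0,0,0]]]'; python3 p.py 705 -61 180 180 -45 0 8; python3 -c "
from h import *
print(bot.get_obs()['q'])"
```

```text
time: 18.52
ee_pos: [0.5567, 0.011, 0.2209]
tcp_rot: [-180.0, 0.1, 36.7]
wrist_force: [-0.6, -0.1, -0.2]
opening: 0.0099
grasp_force: 61.7
time: 19.27
ee_pos: [0.5582, -0.0615, 0.2336]
tcp_rot: [180.0, 0.0, -0.0]
wrist_force: [0.2, 0.5, -0.3]
opening: 0.0103
grasp_force: 61.7
pose [558.2 -61.5 233.6] [180.   0.  -0.] open 0.010265547784047589 F [ 0.2  0.5 -0.3] t 19.275
shift [146.9  -0.6  53.5] turn [ 0. 45. -0.] | n 8 row [15.4 -0.1 12.8] [ 0.   5.6 -0. ]
[-6.27590684e+00  6.69100783e+00  1.21914672e+01  9.55479211e+01
 -1.62403728e-02  1.73772290e+02]
```

```bash
python3 -m inch '[[[0,15.4,0,12.8,0,5.6,0],[0,15.4,0,12.8,0,5.6,0],[0,15.4,0,12.8,0,5.6,0],[0,15.4,0,12.8,0,5.6,0],[0,15.4,0,12.8,0,5.6,0],[0,15.4,0,12.8,0,5.6,0],[0,15.4,0,12.8,0,5.6,0],[0,15.4,0,12.8,0,5.8,0]]]';python3 -m inch '[[[0,0,0,0,0,0,0]]]'; python3 p.py 703 -61 133 180 -45 0 ; python3 look.py wrist,scene,top 5 needle_butt needle_mid pocket0@36; python3 fit.py | head -12
```

```text
time: 20.27
ee_pos: [0.7052, -0.0613, 0.1802]
tcp_rot: [179.9, -45.2, 0.1]
wrist_force: [0.5, 0.7, 0.1]
opening: 0.0104
grasp_force: 61.7
time: 20.4
ee_pos: [0.7036, -0.0614, 0.1779]
tcp_rot: [179.9, -44.8, -0.0]
wrist_force: [-0.8, -0.2, -1.4]
opening: 0.0101
grasp_force: 61.7
pose [703.6 -61.4 177.9] [179.9 -44.8  -0. ] open 0.010147627051029694 F [-0.8 -0.2 -1.4] t 20.4
shift [-32.1  -0.4  31.4] turn [ 0.1  0.2 -0. ] | n 1 row [-32.1  -0.4  31.4] [ 0.1  0.2 -0. ]
20.4 [ 0.7036 -0.0614  0.1779] [179.9154 -44.8032  -0.0207]
wrist [ 0.662  -0.0621  0.3362] [ 0.4438 -0.0023 -0.8961]
scene [-0.755   0.9412  1.0254] [ 0.6972 -0.5308 -0.4818]
top [-0.046   0.1599  1.588 ] [ 0.3664 -0.1232 -0.9223]
needle_butt wrist [287.9, 382.9] 0.8 
needle_butt scene [342.3, 233.0] 0.64 
needle_butt scene [266.4, 199.5] 0.56 
needle_mid wrist [284.0, 268.4] 0.56 
needle_mid scene [257.6, 178.0] 0.42 
needle_mid top [264.7, 152.5] 0.43 
needle_mid top [160.6, 260.5] 0.29 
pocket0 scene [251.1, 233.7] 0.96 [0.5981 0.0461 0.036 ]
pocket0 scene [267.3, 226.0] 0.75 [ 0.6054 -0.0304  0.036 ]
pocket0 scene [2
[... 230 characters left out ...]
8, 206.9] 0.77 [ 0.5964 -0.0038  0.036 ]
pocket0 top [245.6, 211.9] 0.66 [0.5918 0.0372 0.036 ]
pocket0 top [273.3, 203.5] 0.6 [ 0.5927 -0.0533  0.036 ]
p0 & yaw [ 0.5911 -0.0578  0.0484] -0.2914222903764872
[0.5918 0.0862 0.0484]
('scene', [251.9, 231.8], 0.93) [ 1.9512 -1.0715]
('scene', [245.3, 232.0], 0.85) [-2.7768  3.1443]
('scene', [274.8, 223.2], 0.78) [ 0.8615 -0.9791]
('scene', [269.2, 227.3], 0.75) [-4.3043 -0.8787]
('scene', [347.7, 221.4], 0.53) [-72.0385   0.8209]
('top', [229.4, 215.2], 0.93) [ 0.6974 -0.3708]
('top', [247.7, 209.1], 0.69) [-2.5846  1.4056]
('top', [256.5, 206.4], 0.67) [ 3.5289 -0.1879]
('top', [273.1, 201.6], 0.64) [1.739  0.3484]
grip [0.6766 0.1572 0.1818]
```

View pics/wrist_5.png

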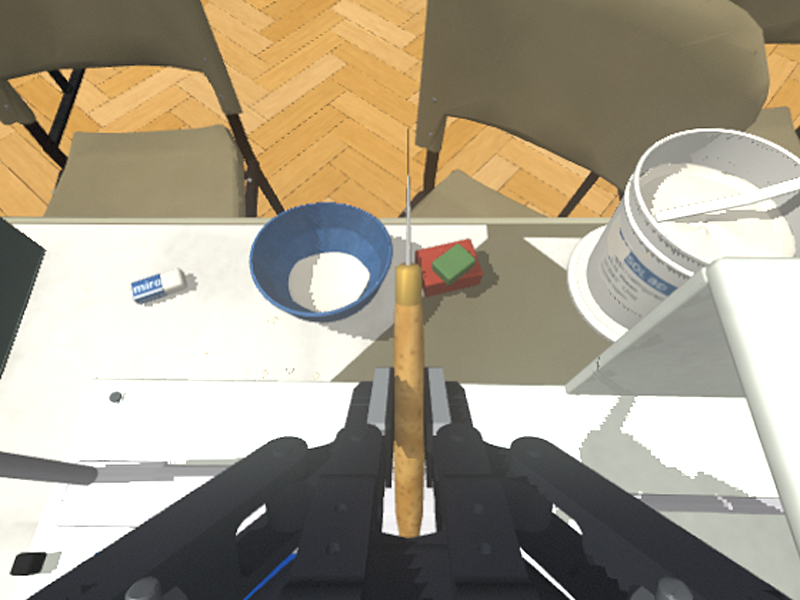

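The needle is held straight, with its butt end at (405,535). The pockets are hidden from here, so I'll refine the block pose from the saved wrist_4 picture by fitting the hole outlines.

```bash
cat > hole.py <<'E'
from h import *
np.set_printoptions(precision=4,suppress=True)
im=cv2.imread('pics/wrist_4.png')
hsv=cv2.cvtColor(im,cv2.COLOR_BGR2HSV)
blue=cv2.inRange(hsv,(105,120,40),(130,255,255)); blue[:,:400]=0; blue[:140]=0; blue[340:]=0; blue[:,700:]=0
for r in (187,215): print(r,[im[r,x].tolist() for x in range(440,580,6)])
print([im[y,478].tolist() for y in range(160,240,5)])
v=hsv[...,2][blue>0]; print(np.percentile(v,[2,5,10,20,50,80,95]))
E
python3 hole.py
```

```text
187 [[205, 166, 156], [193, 114, 85], [204, 117, 83], [204, 117, 83], [150, 98, 83], [154, 100, 80], [182, 107, 80], [210, 118, 81], [208, 117, 80], [219, 119, 80], [202, 114, 78], [205, 113, 78], [195, 172, 167], [255, 255, 255], [255, 255, 255], [255, 255, 255], [255, 255, 255], [255, 255, 255], [255, 255, 255], [255, 255, 255], [255, 255, 255], [255, 255, 255], [255, 255, 255], [255, 255, 255]]
215 [[206, 115, 79], [206, 115, 76], [208, 114, 75], [206, 113, 75], [206, 113, 74], [208, 111, 72], [206, 111, 71], [206, 111, 70], [206, 110, 68], [202, 107, 68], [201, 107, 66], [204, 109, 70], [204, 109, 68], [197, 106, 68], [150, 89, 66], [175, 100, 70], [208, 113, 72], [209, 114, 75], [223, 119, 75], [204, 110, 74], [198, 106, 70], [250, 244, 244], [255, 255, 255], [255, 255, 255]]
[[255, 255, 255], [255, 255, 255], [228, 182, 167], [227, 127, 87], [226, 124, 84], [210, 118, 81], [205, 115, 79], [144, 93, 75], [149, 93, 71], [205, 113, 75], [208, 113, 74], [206, 110, 71], [205, 109, 67], [206, 109, 68], [206, 109, 66], [206, 109, 67]]
[152. 174. 197. 202. 205. 206. 211.]
```

```bash
python3 p.py 610 -25 270 180 0 0 5
```

```text
pose [705.  -62.4 180.7] [180.  -45.   -0.2] open 0.010313019447215499 F [ 0.3 -0.3  0.1] t 21.55
shift [  -4.   -37.  -130.4] turn [  0.1 -45.   -0.2] | n 5 row [ -9.   -7.4 -25.2] [ 0. -9. -0.]
```

```bash
cat > views.py <<'E'
# append pocket marks from several wrist shots to obs.npy, then fit all
import sys,pickle,os; from h import *
from scipy.optimize import least_squares
np.set_printoptions(precision=4,suppress=True)
L=pickle.load(open('obs.pkl','rb')) if os.path.exists('obs.pkl') else []
for n,k in (('wrist',5),('scene',int(sys.argv[1])),('top',int(sys.argv[1]))):
    for _ in range(k):
        c=cam(n)
        for p,cf in mk(n,'pocket0',6):
            if cf>.5: L.append(({q:c[q] for q in('R','t','vfov','cx','cy','k1')}|{'pixels':np.zeros((420,1))},p,n))
pickle.dump(L,open('obs.pkl','wb'))
def pk(v): return [np.array([v[0]-np.sin(v[3])*.048*k,v[1]+np.cos(v[3])*.048*k,v[2]]) for k in range(4)]
def res(v,ll):
    P=pk(v); return np.concatenate([min((proj(c,X)-p for X in P),key=np.linalg.norm)/(1 if n=='wrist' else 1) for c,p,n in ll])
for ns in(('wrist',),('scene','top'),('wrist','scene','top')):
    ll=[l for l in L if l[2] in ns]
    if not ll: continue
    s=least_squares(res,[.605,-.0615,.038,0],args=(ll,),loss='soft_l1',f_scale=1.5)
    print(ns,len(ll),s.x[:3],np.degrees(s.x[3]),'n.',.7071*(s.x[0]-s.x[2]),'med',np.median(np.abs(s.fun)))
E
python3 -m inch '[[[0,-9,-7.4,-25.2,0,-9,0],[0,-9,-7.4,-25.2,0,-9,0],[0,-9,-7.4,-25.2,0,-9,0],[0,-9,-7.4,-25.2,0,-9,0],[0,-9,-7.4,-25.2,0,-9,0],[0,0,0,0,0,0,0],[0,0,0,0,0,0,0]]]';python3 views.py 4
python3 -m inch '[[[0,-40,0,0,0,0,0],[0,-50,0,0,0,0,0],[0,-40,0,0,0,0,0],[0,0,0,0,0,0,0],[0,0,0,0,0,0,0]]]';python3 views.py 0
```

```text
time: 22.42
ee_pos: [0.6112, -0.0253, 0.2683]
tcp_rot: [180.0, -0.4, -0.2]
wrist_force: [0.7, 0.3, -0.7]
opening: 0.0102
grasp_force: 61.7
('wrist',) 19 [ 0.6052 -0.0617  0.0416] -0.7499262820312553 n. 0.39856329404841384 med 1.4106335925357314
('scene', 'top') 29 [ 0.6    -0.0566  0.0416] 0.7994440246399289 n. 0.3948340219433987 med 1.293092833357079
('wrist', 'scene', 'top') 48 [ 0.6038 -0.0609  0.0353] -0.3852785104467805 n. 0.4020065411685806 med 1.510192381265469
time: 24.35
ee_pos: [0.4811, -0.0248, 0.2691]
tcp_rot: [180.0, -0.4, -0.2]
wrist_force: [0.4, -0.2, -0.9]
opening: 0.0104
grasp_force: 61.7
('wrist',) 38 [ 0.604  -0.0613  0.0371] -0.5447464769048959 n. 0.4008425338709923 med 1.5437758127029184
('scene', 'top') 29 [ 0.6    -0.0566  0.0416] 0.7994440246399289 n. 0.3948340219433987 med 1.293092833357079
('wrist', 'scene', 'top') 67 [ 0.604  -0.061   0.0358] -0.4220665221206564 n. 0.40173849136302114 med 1.459666174423134
```

```bash
python3 p.py 704 -61.2 200 180 -45 0 8
```

```text
pose [480.8 -24.7 268.6] [180.   -0.3  -0.2] open 0.010171851697012544 F [-0.4 -0.8 -0.7] t 24.85
shift [222.9  35.6  69.8] turn [ 0.1 44.7 -0.2] | n 8 row [23.9  4.5 18. ] [ 0.   5.6 -0. ]
```

```bash
python3 -m inch '[[[0,23.9,4.5,18,0,5.6,0],[0,23.9,4.5,18,0,5.6,0],[0,23.9,4.5,18,0,5.6,0],[0,23.9,4.5,18,0,5.6,0],[0,23.9,4.5,18,0,5.6,0],[0,23.9,4.5,18,0,5.6,0],[0,23.9,4.5,18,0,5.6,0],[0,23.9,4.5,18,0,5.6,0]]]';python3 -m inch '[[[0,0,0,0,0,0,0],[0,0,0,0,0,0,0]]]'; python3 p.py 703.7 -61.2 133.9 180 -45 0
```

```text
time: 25.85
ee_pos: [0.7042, -0.0617, 0.2002]
tcp_rot: [180.0, -45.3, -0.2]
wrist_force: [0.4, -0.3, -1.5]
opening: 0.0102
grasp_force: 61.7
time: 26.1
ee_pos: [0.7031, -0.0615, 0.2004]
tcp_rot: [180.0, -45.0, -0.2]
wrist_force: [-1.1, -0.0, 0.2]
opening: 0.0103
grasp_force: 61.7
pose [703.1 -61.5 200.4] [180.  -45.   -0.2] open 0.010294356367521596 F [-1.1 -0.   0.2] t 26.1
shift [-46.6  -0.4  47.4] turn [ 0.2  0.  -0.1] | n 2 row [-23.3  -0.2  23.7] [ 0.1  0.  -0.1]
```

```bash
python3 -m inch '[[[0,-15.5,0,15.8,0,0,0],[0,-15.5,0,15.8,0,0,0],[0,-15.5,-0.3,15.8,0,0,0],[0,-8,0,0,0,0,0],[0,-6,0,0,0,0,0],[0,-6,0,0,0,0,0],[0,-5,0,0,0,0,0],[0,0,0,0,0,0,0]]]'; python3 look.py scene,top 6 needle_butt needle_mid; python3 p.py 703.7 -61.2 133.9 180 -45 0
```

```text
time: 27.1
ee_pos: [0.6866, -0.0613, 0.1163]
tcp_rot: [180.0, -45.1, -0.2]
wrist_force: [-0.1, -0.1, 0.2]
opening: 0.0098
grasp_force: 61.7
27.1 [ 0.6866 -0.0613  0.1163] [179.9647 -45.1104  -0.1851]
scene [-0.755   0.9412  1.0254] [ 0.6972 -0.5308 -0.4818]
top [-0.046   0.1599  1.588 ] [ 0.3664 -0.1232 -0.9223]
needle_butt scene [267.6, 213.6] 0.47 
needle_mid scene [258.9, 195.3] 0.59 
needle_mid scene [344.3, 231.2] 0.35 
needle_mid top [266.2, 166.4] 0.54 
pose [686.9 -61.2 116.3] [180.  -45.1  -0.2] open 0.010085280103104286 F [ 0.3 -0.8  0.1] t 27.4
shift [24.3 -0.1 -0.5] turn [ 0.2 -0.1 -0.1] | n 1 row [24.3 -0.1 -0.5] [ 0.2 -0.1 -0.1]
```

```bash
python3 -m inch '[[[0,-5,0,0,0,0,0],[0,-5,0,0,0,0,0],[0,-5,0,0,0,0,0],[0,0,0,0,0,0,0]]]'; python3 -m inch '[[[0,-5,0,0,0,0,0],[0,-5,0,0,0,0,0],[0,0,0,0,0,0,0]]]';python3 -m inch '[[[0,-4,0,0,0,0,0],[0,-3,0,0,0,0,0],[0,0,0,0,0,0,0]]]'
```

```text
time: 27.9
ee_pos: [0.6753, -0.0612, 0.1044]
tcp_rot: [180.0, -45.0, -0.2]
wrist_force: [-3.8, -0.2, 1.8]
opening: 0.0101
grasp_force: 62.1
time: 28.28
ee_pos: [0.6686, -0.0612, 0.0978]
tcp_rot: [180.0, -45.1, -0.2]
wrist_force: [-3.6, 0.2, 3.0]
opening: 0.0105
grasp_force: 62.3
time: 28.65
ee_pos: [0.6641, -0.0612, 0.0935]
tcp_rot: [180.0, -45.1, -0.2]
wrist_force: [-3.3, -0.8, 4.8]
opening: 0.0101
grasp_force: 62.4
```

```bash
python3 -m inch '[[[0,0,0,-2,0,0,0],[0,-3,0,0,0,0,0],[0,0,0,0,0,0,0]]]'; python3 -m inch '[[[0,-3,0,0,0,0,0],[0,-2,0,0,0,0,0],[0,0,0,0,0,0,0]]]';python3 -m inch '[[[0,-2,0,0,0,0,0],[0,0,0,0,0,0,0]]]'
```

```text
time: 29.02
ee_pos: [0.66, -0.0611, 0.0917]
tcp_rot: [180.0, -45.0, -0.2]
wrist_force: [-0.5, 0.6, -0.7]
opening: 0.01
grasp_force: 61.7
time: 29.4
ee_pos: [0.6569, -0.0612, 0.0889]
tcp_rot: [180.0, -45.1, -0.2]
wrist_force: [0.0, -0.1, -0.7]
opening: 0.0102
grasp_force: 61.7
time: 29.65
ee_pos: [0.6556, -0.0612, 0.0876]
tcp_rot: [180.0, -45.1, -0.2]
wrist_force: [-0.5, 0.8, -0.3]
opening: 0.0102
grasp_force: 61.7
```

```bash
python3 -m inch '[[[0,-2,0,0,0,0,0],[0,-2,0,0,0,0,0],[0,0,0,0,0,0,0]]]';python3 -m inch '[[[28,0,0,0,0,0,0],[28,0,0,0,0,0,0],[28,0,0,0,0,0,0],[28,0,0,0,0,0,0],[28,0,0,-15,0,0,0],[28,0,0,-30,0,0,0],[28,0,0,-45,0,0,0],[28,0,0,-45,0,0,0]]]'; python3 look.py scene,top 7 needle_butt needle_mid pocket0@37; python3 p.py 540 -190 250 180 0 60
```

```text
time: 30.02
ee_pos: [0.6532, -0.0611, 0.0855]
tcp_rot: [180.0, -45.2, -0.2]
wrist_force: [0.2, 0.3, 1.3]
opening: 0.0103
grasp_force: 61.6
time: 31.02
ee_pos: [0.5561, -0.0607, 0.1809]
tcp_rot: [180.0, -45.1, -0.2]
wrist_force: [0.2, 0.1, 0.8]
opening: 0.0241
grasp_force: 0.0
31.025 [ 0.5561 -0.0607  0.1809] [179.9679 -45.0799  -0.175 ]
scene [-0.755   0.9412  1.0254] [ 0.6972 -0.5308 -0.4818]
top [-0.046   0.1599  1.588 ] [ 0.3664 -0.1232 -0.9223]
needle_mid scene [264.7, 205.8] 0.49 
needle_mid top [269.2, 179.4] 0.64 
pocket0 scene [242.8, 236.3] 0.96 [0.6005 0.0798 0.037 ]
pocket0 scene [271.9, 223.4] 0.85 [ 0.6086 -0.0536  0.037 ]
pocket0 scene [270.1, 227.6] 0.83 [ 0.5887 -0.0306  0.037 ]
pocket0 scene [253.2, 233.7] 0.65 [0.5921 0.0412 0.037 ]
pocket0 top [270.9, 201.1] 0.87 [ 0.6023 -0.0485  0.037 ]
pocket0 top [228.6, 214.9] 0.71 [0.5977 0.0902 0.037 ]
pocket0 top [255.7, 204.5] 0.62 [0.6057 0.0001 0.037 ]
pocket0 top [247.5, 211.4] 0.57 [0.5912 0.0312 0.037 ]
pose [557.2 -60.7 178.4] [180.  -45.   -0.2] open 0.024204626732216145 F [0.6 0.6 0.3] t 31.425
shift [ 38.7 129.4 -62.5] turn [ 23.6 -40.7 -57. ] | n 8 row [ -5.3  15.4 -11.5] [ 2.9 -5.1 -7.1]
```

```bash
python3 -c "
import cv2,numpy as np
a=cv2.imread('pics/scene_7.png')[230:380,300:440]; b=cv2.imread('pics/top_7.png')[200:350,300:440]
cv2.imwrite('pics/c7.png',cv2.resize(np.hstack([a,b]),(800,430),interpolation=cv2.INTER_CUBIC))"
```

```text
(no output)
```

View pics/c7.png

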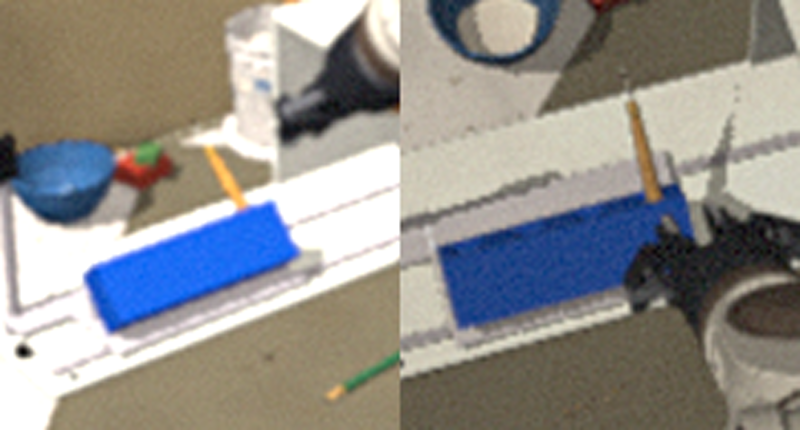

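The needle stands in pocket 0, seen at (235,180) in the left panel and (645,150) in the right. Next is the brush.

```bash
python3 p.py 450 -230 230 180 0 118.8 13; python3 - <<'E'
from h import *
C={n:cam(n) for n in('scene','top')}
for t in('needle_mid',):
    m={n:mk(n,t,1) for n in C};print(m); print(tri([(C[n],m[n][0][0]) for n in C if m[n]]) if all(m.values()) else '', [proj(C[n],[.656,-.061,.089]) for n in C])
E
```

```text
pose [557.2 -60.7 178.4] [180.  -45.   -0.2] open 0.024204626732216145 F [0.6 0.6 0.3] t 31.425
shift [ -39.   169.7 -111.8] turn [  46.3  -27.3 -111.8] | n 13 row [-15.6   2.3 -11.2] [ 3.6 -2.1 -8.6]
{'scene': [([265.3, 203.9], 0.63)], 'top': [([267.6, 179.4], 0.63)]}
[ 0.64631824 -0.05260404  0.10231725] [array([265.51908833, 205.40941518]), array([269.44959611, 177.9420359 ])]
```

```bash
python3 -m inch '[[[45,-15.6,2.3,-11.2,3.6,-2.1,-8.6],[45,-15.6,2.3,-11.2,3.6,-2.1,-8.6],[45,-15.6,2.3,-11.2,3.6,-2.1,-8.6],[45,-15.6,2.3,-11.2,3.6,-2.1,-8.6],[45,-15.6,2.3,-11.2,3.6,-2.1,-8.6],[45,-15.6,2.3,-11.2,3.6,-2.1,-8.6],[45,-15.6,2.3,-11.2,3.6,-2.1,-8.6],[45,-15.6,2.3,-11.2,3.6,-2.1,-8.6]]]';python3 -m inch '[[[45,-15.6,2.3,-11.2,3.6,-2.1,-8.6],[45,-15.6,2.3,-11.2,3.6,-2.1,-8.6],[45,-15.6,2.3,-11.2,3.6,-2.1,-8.6],[45,-15.6,2.3,-11.2,3.6,-2.1,-8.6],[45,-15.6,2.3,-11.2,3.6,-2.1,-8.6],[45,0,0,0,0,0,0],[45,0,0,0,0,0,0]]]'; python3 p.py 445 -254 120 180 0 118.8;  python3 tool.py brush_a .0045 br1
```

```text
time: 32.62
ee_pos: [0.4425, -0.1487, 0.1871]
tcp_rot: [167.5, -15.9, 77.5]
wrist_force: [0.5, 0.4, -0.2]
opening: 0.0386
grasp_force: 0.0
time: 33.5
ee_pos: [0.4504, -0.2303, 0.2307]
tcp_rot: [-179.9, -0.3, 118.8]
wrist_force: [0.1, -0.2, -0.6]
opening: 0.0386
grasp_force: 0.0
pose [ 450.4 -230.3  230.7] [-179.9   -0.3  118.8] open 0.038560370877573656 F [ 0.1 -0.2 -0.6] t 33.5
shift [-18.8 -15.9 110.6] turn [-0.1 -0.3 -0. ] | n 3 row [-6.2 -5.3 36.9] [-0.  -0.1 -0. ]
```

```bash
cat > red.py <<'E'
import sys; from h import *
np.set_printoptions(precision=4,suppress=True)
z=.0045
for n in sys.argv[1:]:
    c=cam(n); h=cv2.cvtColor(c['pixels'],cv2.COLOR_RGB2HSV)
    m=cv2.inRange(h,(0,150,60),(6,255,255))|cv2.inRange(h,(172,150,60),(180,255,255))
    k,lab,st,ce=cv2.connectedComponentsWithStats(m)
    for i in np.argsort(-st[1:,4])[:3]+1:
        ys,xs=np.nonzero(lab==i)
        if len(xs)<25: continue
        P=np.array([onz(c,(x,y),z)[:2] for x,y in zip(xs,ys)]);mu=P.mean(0);u=np.linalg.svd(P-mu,full_matrices=False)[2][0];q=(P-mu)@u
        print(n,st[i],mu,'ang',np.degrees(np.arctan2(u[1],u[0])),'ends',mu+u*q.min(),mu+u*q.max(),np.ptp(q))
E
python3 red.py wrist top scene
```

```text
wrist [271 162   7  89 410] [ 0.4519 -0.2629] ang -60.591055704085875 ends [ 0.4282 -0.2208] [ 0.4851 -0.3218] 0.1159672358133044
top [254 129   8  12  38] [ 0.8597 -0.0825] ang 168.1956696540921 ends [ 0.8826 -0.0873] [ 0.8418 -0.0787] 0.041742779993674574
scene [363  26   7  13  58] [ 3.2329 -3.2343] ang 132.93262381081925 ends [ 3.4581 -3.4763] [ 2.9737 -2.9556] 0.7112452795657127
scene [239 199  13   8  52] [ 0.8561 -0.0982] ang -165.5783856808114 ends [ 0.8869 -0.0903] [ 0.8347 -0.1037] 0.05383082548192547
```

View pics/br1.png

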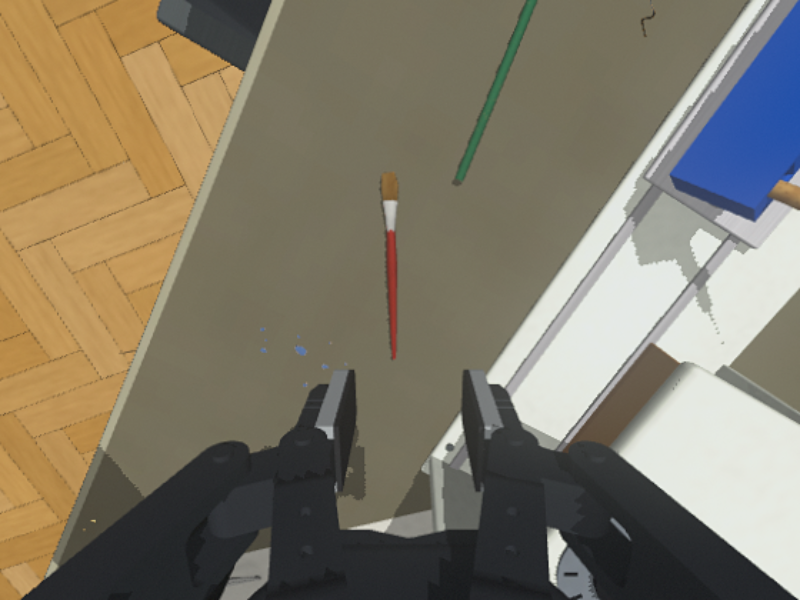

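The brush lies with its butt at (394,357) and its tip at (390,175), which gives a midpoint of about (.445,−.251) and a yaw of 119.4°.

```bash
python3 p.py 445 -251 110 180 0 119.4 3
```

```text
pose [ 450.3 -230.7  231.5] [-179.9   -0.2  118.9] open 0.03828265745526388 F [-0.3  0.5 -0.8] t 33.85
shift [-15.7 -14.1 121.4] turn [-0.1 -0.2 -0.5] | n 3 row [-5.2 -4.8 40.5] [-0.  -0.1 -0.2]
```

```bash
python3 -m inch '[[[45,-5.2,-4.7,40.5,0,-0.1,-0.2],[45,-5.2,-4.7,40.5,0,-0.1,-0.2],[45,-5.2,-4.7,40.5,0,0,-0.1],[45,0,0,0,0,0,0],[45,0,0,0,0,0,0]]]'; python3 p.py 445 -251 3 180 0 119.4 3; python3 red.py wrist
```

```text
time: 34.48
ee_pos: [0.4459, -0.2513, 0.1116]
tcp_rot: [-179.9, 0.1, 119.4]
wrist_force: [1.1, -0.4, 0.6]
opening: 0.0382
grasp_force: 0.0
pose [ 445.9 -251.3  111.6] [-179.9    0.1  119.4] open 0.03815153466874159 F [ 1.1 -0.4  0.6] t 34.475
shift [  0.8  -0.4 108.6] turn [-0.1  0.1  0. ] | n 3 row [ 0.2 -0.2 36.2] [-0.  0.  0.]
wrist [281 163   9 127 885] [ 0.4511 -0.2615] ang -60.43936467301291 ends [ 0.427 -0.219] [ 0.4851 -0.3214] 0.11771299052993112
```

```bash
python3 -m inch '[[[45,0.8,-0.4,35,0,0,0],[45,0,0,35,0,0,0],[45,0,0,25,0,0,0],[45,0,0,14,0,0,0],[0,0,0,0,0,0,0],[0,0,0,0,0,0,0],[0,0,0,0,0,0,0],[0,0,0,0,0,0,0]]]' 60; python3 -m inch '[[[0,0,0,0,0,0,0],[0,0,0,0,0,0,0],[0,0,0,-25,0,0,0],[0,0,0,-35,0,0,0],[0,0,0,-45,0,0,0],[0,0,0,-55,0,0,0],[0,0,0,-60,0,0,0],[0,0,0,0,0,0,0]]]'; python3 p.py 540 -14 240 180 0 2
```

```text
time: 35.52
ee_pos: [0.4453, -0.2512, 0.0025]
tcp_rot: [-179.9, 0.1, 119.4]
wrist_force: [-1.2, -0.2, 5.3]
opening: 0.007
grasp_force: 59.8
time: 36.52
ee_pos: [0.4464, -0.2514, 0.2265]
tcp_rot: [179.9, 0.4, 119.4]
wrist_force: [0.5, -0.0, -1.0]
opening: 0.0071
grasp_force: 59.0
pose [ 446.4 -251.4  226.5] [179.9   0.4 119.4] open 0.007121965629585769 F [ 0.5 -0.  -1. ] t 36.525
shift [160.6 198.2 -14.3] turn [  0.5   0.2 117.4] | n 12 row [25.4 -1.3 -1.2] [0.  0.  9.8]
```

```bash
python3 -m inch '[[[0,25.4,-1.3,-1.2,0,0,9.8],[0,25.4,-1.3,-1.2,0,0,9.8],[0,25.4,-1.3,-1.2,0,0,9.8],[0,25.4,-1.3,-1.2,0,0,9.8],[0,25.4,-1.3,-1.2,0,0,9.8],[0,25.4,-1.3,-1.2,0,0,9.8],[0,25.4,-1.3,-1.2,0,0,9.8],[0,25.4,-1.3,-1.2,0,0,9.8]]]';python3 -m inch '[[[0,25.4,-1.3,-1.2,0,0,9.8],[0,25.4,-1.3,-1.2,0,0,9.8],[0,25.4,-1.3,-1.2,0,0,9.8],[0,25.4,-1.3,-1.2,0,0,9.6],[0,0,0,0,0,0,0],[0,0,0,0,0,0,0]]]'; python3 p.py 708.5 -13 215 180 -45 0.5 8; python3 tool.py brush_a .24; python3 -c "
from h import *
print(bot.get_obs()['q'])"
```

```text
time: 37.52
ee_pos: [0.4513, -0.0616, 0.2301]
tcp_rot: [-179.9, 0.2, 40.7]
wrist_force: [0.0, -0.1, -0.6]
opening: 0.0068
grasp_force: 59.0
time: 38.28
ee_pos: [0.5379, -0.0137, 0.2344]
tcp_rot: [179.9, 0.2, 2.2]
wrist_force: [-0.5, -0.5, 0.1]
opening: 0.0069
grasp_force: 59.0
pose [537.9 -13.7 234.4] [179.9   0.2   2.2] open 0.006907139797753743 F [-0.5 -0.5  0.1] t 38.275
shift [170.6   5.8  18.8] turn [-0.6 45.2  1.6] | n 8 row [19.8  0.4  9.7] [-0.1  5.7  0.2]
0.3 [0.6308 0.0068] ang -99.47525342461049 ends [0.6425 0.0765] [ 0.6222 -0.045 ] 0.1231673490567245
[-1.43822158e+00  3.55153090e+00  8.98907886e+00  9.55633326e+01
 -6.32663610e-02  1.76480801e+02]
```

```bash
python3 -m inch '[[[0,19.8,0.4,9.7,-0.1,5.7,0.2],[0,19.8,0.4,9.7,-0.1,5.7,0.2],[0,19.8,0.4,9.7,-0.1,5.7,0.2],[0,19.8,0.4,9.7,-0.1,5.7,0.2],[0,19.8,0.4,9.7,-0.1,5.7,0.2],[0,19.8,0.4,9.7,-0.1,5.7,0.2],[0,19.8,0.4,9.7,-0.1,5.6,0.2],[0,19.8,0.4,9.7,-0.1,5.6,0.2]]]';python3 -m inch '[[[0,0,0,0,0,0,0],[0,0,0,0,0,0,0]]]'; python3 p.py 708.5 -13 141 180 -45 0.5 3; python3 red.py wrist
```

```text
time: 39.48
ee_pos: [0.7093, -0.0133, 0.2165]
tcp_rot: [179.7, -45.5, 0.5]
wrist_force: [0.3, 0.0, 0.5]
opening: 0.0069
grasp_force: 59.0
time: 39.72
ee_pos: [0.7087, -0.0131, 0.2163]
tcp_rot: [179.7, -45.2, 0.5]
wrist_force: [0.2, 0.0, -0.3]
opening: 0.0065
grasp_force: 59.0
pose [708.7 -13.1 216.3] [179.7 -45.2   0.5] open 0.006454762164522119 F [ 0.2  0.  -0.3] t 39.725
shift [-53.5  -0.4  52.9] turn [ 0.3 -0.2  0. ] | n 3 row [-17.8  -0.1  17.7] [ 0.1 -0.1  0. ]
wrist [280 309  12  67 598] [ 0.6919 -0.0153] ang -178.8435574140037 ends [ 0.7255 -0.0146] [ 0.6586 -0.0159] 0.0669228937931291
wrist [279 204  10  61 408] [ 0.8201 -0.0121] ang -178.67222856261114 ends [ 0.8628 -0.0111] [ 0.7789 -0.0131] 0.08399514329404101
wrist [330 189  36  30 289] [ 0.8673 -0.0912] ang 135.86729227577092 ends [ 0.8915 -0.1147] [ 0.8487 -0.0732] 0.059570448145809946
```

```bash
python3 -m inch '[[[0,-17.8,-0.1,17.7,0,0,0],[0,-17.8,-0.1,17.7,0,0,0],[0,-17.8,-0.1,17.7,0,0,0],[0,-8,0,0,0,0,0],[0,-6,0,0,0,0,0],[0,-6,0,0,0,0,0],[0,0,0,0,0,0,0]]]'; python3 -m inch '[[[0,-5,0,0,0,0,0],[0,-5,0,0,0,0,0],[0,0,0,0,0,0,0]]]';python3 -m inch '[[[0,-5,0,0,0,0,0],[0,-5,0,0,0,0,0],[0,0,0,0,0,0,0]]]'
```

```text
time: 40.65
ee_pos: [0.6952, -0.0131, 0.127]
tcp_rot: [179.7, -45.3, 0.5]
wrist_force: [0.8, 0.6, -0.4]
opening: 0.0073
grasp_force: 59.0
time: 41.02
ee_pos: [0.6878, -0.0131, 0.1187]
tcp_rot: [179.8, -45.2, 0.5]
wrist_force: [0.2, 0.7, -0.1]
opening: 0.0065
grasp_force: 59.0
time: 41.4
ee_pos: [0.6807, -0.0132, 0.1116]
tcp_rot: [179.8, -45.2, 0.5]
wrist_force: [-0.5, 0.7, -0.0]
opening: 0.0068
grasp_force: 59.0
```

```bash
python3 -m inch '[[[0,-5,0,0,0,0,0],[0,-5,0,0,0,0,0],[0,0,0,0,0,0,0]]]'; python3 -m inch '[[[0,-5,0,0,0,0,0],[0,-4,0,0,0,0,0],[0,0,0,0,0,0,0]]]';python3 -m inch '[[[0,-3,0,0,0,0,0],[0,-2,0,0,0,0,0],[0,0,0,0,0,0,0]]]'
```

```text
time: 41.78
ee_pos: [0.6737, -0.0132, 0.1045]
tcp_rot: [179.8, -45.2, 0.5]
wrist_force: [0.2, 0.6, 0.5]
opening: 0.0069
grasp_force: 59.0
time: 42.15
ee_pos: [0.6675, -0.0133, 0.0982]
tcp_rot: [179.8, -45.2, 0.5]
wrist_force: [1.1, 0.2, 0.1]
opening: 0.0072
grasp_force: 59.0
time: 42.52
ee_pos: [0.6641, -0.0133, 0.095]
tcp_rot: [179.8, -45.2, 0.5]
wrist_force: [0.3, 0.4, -0.4]
opening: 0.0069
grasp_force: 59.0
```

```bash
python3 -m inch '[[[0,-2,0,0,0,0,0],[0,-2,0,0,0,0,0],[0,0,0,0,0,0,0]]]'; python3 -m inch '[[[28,0,0,0,0,0,0],[28,0,0,0,0,0,0],[28,0,0,0,0,0,0],[28,0,0,0,0,0,0],[28,0,0,-15,0,0,0],[28,0,0,-30,0,0,0],[28,0,0,-45,0,0,0],[28,0,0,-45,0,0,0]]]'; python3 -m inch '[[[28,0,0,-45,0,0,0],[28,0,0,0,0,0,0]]]'; python3 - <<'E'
from h import *
C={n:cam(n,n+'8.png') for n in('scene','top')}
for t,X in(('needle_mid',[.656,-.061,.089]),('brush_a_mid',[.6625,-.0132,.095]),('brush_a_butt',[.6045,-.0132,.037])):
    print(t,{n:mk(n,t,2) for n in C},[proj(C[n],X) for n in C])
a=cv2.imread('pics/scene8.png')[150:260,210:320]; b=cv2.imread('pics/top8.png')[140:250,200:310]
cv2.imwrite('pics/c8.png',cv2.resize(np.hstack([a,b]),(800,400),interpolation=cv2.INTER_CUBIC))
E
```

```text
time: 42.9
ee_pos: [0.6615, -0.0133, 0.0923]
tcp_rot: [179.8, -45.3, 0.5]
wrist_force: [0.7, -0.7, -1.3]
opening: 0.007
grasp_force: 59.0
time: 43.9
ee_pos: [0.5645, -0.0136, 0.188]
tcp_rot: [179.8, -45.2, 0.5]
wrist_force: [0.8, 0.4, 1.2]
opening: 0.0246
grasp_force: 0.0
time: 44.15
ee_pos: [0.5336, -0.0137, 0.2238]
tcp_rot: [179.7, -45.7, 0.5]
wrist_force: [0.2, -0.6, 0.6]
opening: 0.024
grasp_force: 0.0
needle_mid {'scene': [([265.8, 206.4], 0.59)], 'top': [([267.9, 180.4], 0.52)]} [array([265.51908833, 205.40941518]), array([269.44959611, 177.9420359 ])]
brush_a_mid {'scene': [], 'top': []} [array([253.77231637, 207.21791745]), array([253.91096163, 179.52785315])]
brush_a_butt {'scene': [], 'top': []} [array([263.59102197, 227.38304904]), array([259.88941271, 203.64370907])]
```

View pics/c8.png

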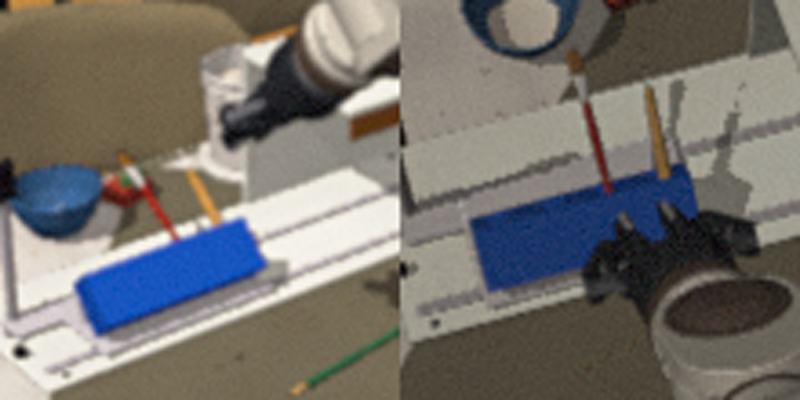

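Both tools stand in pockets 0 and 1, red at (165,210) and wood at (205,195) in the left panel. Next I push the rack home from the left of the grip.

```bash
python3 p.py 560 180 270 180 0 90 11; python3 - <<'E'
from h import *
C={n:cam(n) for n in('scene','top')}
g=[]
for _ in range(3):
    for n in C:
        C[n]=cam(n); g+=[(C[n],m[0][0]) for m in [mk(n,'rack_grip',1)] if m]
print(len(g),tri(g))
E
```

```text
pose [533.7 -13.6 217.7] [179.8 -45.1   0.5] open 0.023952514047508262 F [-0.5 -0.4  0.8] t 44.55
shift [  56.8 -193.3  -17.9] turn [ 35.3 -35.2 -84.5] | n 11 row [ 16.4 -11.8   0.6] [ 3.2 -3.2 -7.7]
6 [0.6845679  0.15236455 0.17974248]
```

```bash
python3 -m inch '[[[0,16.4,-11.8,0.6,3.2,-3.2,-7.7],[0,16.4,-11.8,0.6,3.2,-3.2,-7.7],[0,16.4,-11.8,0.6,3.2,-3.2,-7.7],[0,16.4,-11.8,0.6,3.2,-3.2,-7.7],[0,16.4,-11.8,0.6,3.2,-3.2,-7.7],[0,16.4,-11.8,0.6,3.2,-3.2,-7.7],[0,16.4,-11.8,0.6,3.2,-3.2,-7.7],[0,16.4,-11.8,0.6,3.2,-3.2,-7.7]]]' 30;python3 -m inch '[[[0,16.4,-11.8,0.6,3.2,-3.2,-7.7],[0,16.4,-11.8,0.6,3.2,-3.2,-7.7],[0,16.4,-11.8,0.6,3.2,-3.2,-7.7],[0,0,0,0,0,0,0]]]'; python3 p.py 685 207 250 180 0 90
```

```text
time: 46.25
ee_pos: [0.5806, 0.1242, 0.2706]
tcp_rot: [172.3, -11.1, 67.9]
wrist_force: [0.9, 0.2, 0.5]
opening: -0.0002
grasp_force: 0.0
time: 46.75
ee_pos: [0.5596, 0.1818, 0.2702]
tcp_rot: [179.9, 0.1, 90.3]
wrist_force: [0.3, -0.2, 0.8]
opening: -0.0004
grasp_force: 0.0
pose [559.6 181.8 270.2] [179.9   0.1  90.3] open -0.0004074575319934748 F [ 0.3 -0.2  0.8] t 46.75
shift [ 24.6 125.5  20.3] turn [0.1 0.1 0.3] | n 3 row [ 8.3 41.8  6.8] [0.  0.  0.1]
```

```bash
python3 -m inch '[[[0,8.3,41.8,6.8,0,0,0],[0,8.3,41.8,6.8,0,0,0],[0,8.3,41.8,6.8,0,0,0.3],[0,0,0,0,0,0,0],[0,0,0,0,0,0,0]]]'; python3 -m inch '[[[0,0,0,30,0,0,0],[0,0,0,30,0,0,0],[0,0,0,30,0,0,0],[0,0,0,0,0,0,0],[0,0,0,0,0,0,0]]]'
```

```text
time: 47.38
ee_pos: [0.6846, 0.2046, 0.2518]
tcp_rot: [179.8, 0.1, 89.7]
wrist_force: [0.4, 0.1, 0.1]
opening: -0.0002
grasp_force: 0.0
time: 48.0
ee_pos: [0.6849, 0.205, 0.1646]
tcp_rot: [179.6, 0.0, 89.8]
wrist_force: [0.5, 0.9, 0.6]
opening: 0.0
grasp_force: 0.0
```

```bash
python3 -m inch '[[[0,-8,0,4,0,0,0],[0,-12,0,0,0,0,0],[0,-18,0,0,0,0,0],[0,-22,0,0,0,0,0],[0,-22,0,0,0,0,0],[0,-22,0,0,0,0,0],[0,-22,0,0,0,0,0],[0,-22,0,0,0,0,0]]]'; python3 -m inch '[[[0,-22,0,0,0,0,0],[0,-22,0,0,0,0,0],[0,-22,0,0,0,0,0],[0,-22,0,0,0,0,0],[0,-20,0,0,0,0,0],[0,-15,0,0,0,0,0],[0,-10,0,0,0,0,0],[0,0,0,0,0,0,0]]]'
```

```text
time: 49.0
ee_pos: [0.6844, 0.0556, 0.1577]
tcp_rot: [179.8, 0.1, 89.8]
wrist_force: [-2.0, 2.4, 0.8]
opening: -0.0002
grasp_force: 1.4
time: 50.0
ee_pos: [0.6843, -0.0768, 0.158]
tcp_rot: [179.8, 0.1, 89.8]
wrist_force: [0.5, 0.5, 0.4]
opening: -0.0001
grasp_force: 0.0
```

```bash
python3 -m inch '[[[0,-10,0,0,0,0,0],[0,-10,0,0,0,0,0],[0,-8,0,0,0,0,0],[0,-5,0,0,0,0,0],[0,0,0,0,0,0,0]]]'; python3 -m inch '[[[0,-4,0,0,0,0,0],[0,-3,0,0,0,0,0],[0,0,0,0,0,0,0]]]';  python3 -m inch '[[[0,-3,0,0,0,0,0],[0,-2,0,0,0,0,0],[0,0,0,0,0,0,0]]]'; python3 - <<'E'
from h import *
C={n:cam(n) for n in('scene','top')}
for t in('rack_grip','needle_mid','pocket0'): print(t,{n:mk(n,t,2) for n in C})
print([proj(C[n],[.684,.152-.3,.17]) for n in C])
E
```

```text
time: 50.62
ee_pos: [0.684, -0.1096, 0.158]
tcp_rot: [179.8, 0.1, 89.8]
wrist_force: [0.9, -0.3, -0.4]
opening: -0.0002
grasp_force: 0.0
time: 51.0
ee_pos: [0.684, -0.1161, 0.158]
tcp_rot: [179.8, 0.1, 89.8]
wrist_force: [0.0, 0.4, 0.5]
opening: -0.0
grasp_force: 0.0
time: 51.38
ee_pos: [0.6839, -0.1211, 0.158]
tcp_rot: [179.8, 0.1, 89.8]
wrist_force: [-0.3, 0.6, 0.6]
opening: -0.0
grasp_force: 0.3
rack_grip {'scene': [([280.0, 173.0], 0.75)], 'top': [([345.5, 146.8], 0.47)]}
needle_mid {'scene': [([302.9, 244.7], 0.58)], 'top': []}
pocket0 {'scene': [([317.1, 207.4], 0.86), ([308.4, 213.5], 0.66)], 'top': [([344.6, 177.7], 0.98), ([361.2, 176.4], 0.82)]}
[array([279.44856849, 176.48881284]), array([294.39463969, 149.87691328])]
```

Nearly home, so I'll push on to the stop, watching the force.

```bash
for i in 1 2; do python3 -m inch '[[[0,-3,0,0,0,0,0],[0,0,0,0,0,0,0]]]' | grep -E 'pos|force'; done;  python3 -m inch '[[[0,-2,0,0,0,0,0],[0,0,0,0,0,0,0]]]' | grep -E 'pos|force'
```

```text
ee_pos: [0.6839, -0.1239, 0.1581]
wrist_force: [0.2, 2.0, 1.3]
grasp_force: 0.8
ee_pos: [0.684, -0.124, 0.1582]
wrist_force: [-1.5, 14.6, 1.7]
grasp_force: 7.4
ee_pos: [0.684, -0.124, 0.1582]
wrist_force: [-1.6, 23.2, 2.9]
grasp_force: 11.8
```

```bash
python3 -m inch '[[[30,15,0,0,0,0,0],[30,10,0,-20,0,0,0],[40,0,0,-45,0,0,0],[40,0,0,-45,0,0,0],[40,0,0,-45,0,0,0],[40,0,0,0,0,0,0]]]'; python3 p.py 600 -285 320 180 0 98 5
```

```text
time: 53.28
ee_pos: [0.6843, -0.1039, 0.3176]
tcp_rot: [179.4, 0.2, 89.8]
wrist_force: [0.3, 0.2, -0.3]
opening: 0.0339
grasp_force: 0.0
pose [ 684.3 -103.9  317.6] [179.4   0.2  89.8] open 0.03392811161663964 F [ 0.3  0.2 -0.3] t 53.275
shift [-181.4  -83.6   -2.7] turn [ 0.6  0.2 -8.2] | n 5 row [-35.3 -18.8  -0.5] [ 0.1  0.  -1.6]
```

```bash
python3 -m inch '[[[40,-35.3,-18.8,-0.5,0.1,0,-1.6],[40,-35.3,-18.8,-0.5,0.1,0,-1.6],[40,-35.3,-18.8,-0.5,0.1,0,-1.6],[40,-35.3,-18.8,-0.5,0.1,0,-1.6],[40,-35.3,-18.8,-0.5,0.1,0,-1.6],[40,0,0,0,0,0,0],[40,0,0,0,0,0,0]]]'; cat > d.py <<'E'
from h import *
np.set_printoptions(precision=4,suppress=True)
import sys
for _ in range(3):
    c=cam('wrist')
    for t,z in(('dial_axis',.220),('green_mark',.192)):
        for p,k in mk('wrist',t,2): print(t,p,k,onz(c,p,z))
for m in finder.outline_of('wrist','dial')[:1]: print(m['conf'],m['extent'])
p=proj(c,[.616,-.285,.2]);x,y=int(p[0]),int(p[1]);print(x,y)
x0,y0=max(0,x-100),max(0,y-75); np.save('d.npy',[x0,y0])
cv2.imwrite(f'pics/{sys.argv[1]}.png',cv2.resize(c['pixels'][y0:y0+150,x0:x0+200,::-1],(800,600),interpolation=cv2.INTER_CUBIC)); print(x0,y0)
E
python3 d.py d1
```

```text
time: 54.15
ee_pos: [0.5989, -0.2844, 0.315]
tcp_rot: [-179.6, 0.1, 97.8]
wrist_force: [-0.3, 0.1, 0.7]
opening: 0.0342
grasp_force: 0.0
dial_axis [307.3, 219.9] 0.88 [ 0.6178 -0.2889  0.22  ]
green_mark [340.4, 199.1] 0.64 [ 0.6472 -0.2752  0.192 ]
dial_axis [309.5, 220.9] 0.7 [ 0.6202 -0.2889  0.22  ]
green_mark [340.9, 200.2] 0.71 [ 0.6485 -0.2754  0.192 ]
green_mark [339.3, 198.6] 0.85 [ 0.6468 -0.2745  0.192 ]
0.67 [306.1, 216.7, 49.6, 60.6]
303 207
203 132
```

View pics/d1.png

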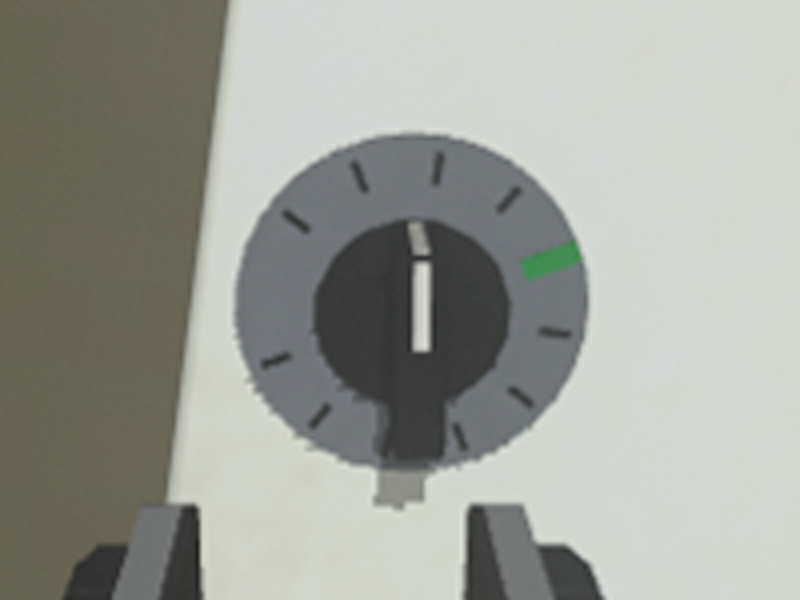

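The dial is seen close up. The white pointer line runs (421,262)–(421,352), the bar ends at (415,455), and the green mark is at (552,260).

```bash
python3 - <<'E'
from h import *
np.set_printoptions(precision=4,suppress=True)
c=cam('wrist'); g=lambda p,z: onz(c,np.array(p)/4+[203,132],z)
a,b,e=g((421,258),.228),g((421,352),.228),g((415,457),.228)
print('line',a,b,'far end',e,'mid bar',(a+e)/2,'len',np.linalg.norm(a-e))
print('ang line',np.degrees(np.arctan2(*(a-b)[1::-1])),'bar',np.degrees(np.arctan2(*(a-e)[1::-1])))
ce=g((412,310),.199);gm=g((552,260),.192); print('disc',ce,'outer',g((411,302),.192),'green',gm,np.degrees(np.arctan2(*(gm-(a+e)/2)[1::-1])))
E
```

```text
line [ 0.6148 -0.2671  0.228 ] [ 0.6179 -0.2863  0.228 ] far end [ 0.6203 -0.3091  0.228 ] mid bar [ 0.6176 -0.2881  0.228 ] len 0.042293116607655584
ang line 99.23379199005483 bar 97.56480787910627
disc [ 0.6179 -0.2871  0.199 ] outer [ 0.6181 -0.2875  0.192 ] green [ 0.6478 -0.2734  0.192 ] 25.96144271082985
```

```bash
python3 p.py 618 -287.5 250 180 0 98.4 3
```

```text
pose [ 599.  -284.5  315.8] [-179.7    0.1   97.8] open 0.03420832327049364 F [0.7 0.9 1.2] t 54.7
shift [-5.5 18.7 65.7] turn [-0.3  0.1 -0.6] | n 3 row [-1.9  6.2 21.9] [-0.1  0.  -0.2]
```

```bash
python3 -m inch '[[[45,-1.9,6.2,21.9,-0.1,0,-0.2],[45,-1.9,6.2,21.9,-0.1,0,-0.2],[45,-1.9,6.2,21.9,-0.1,0,-0.2],[45,0,0,22,0,0,0],[45,0,0,22,0,0,0],[45,0,0,0,0,0,0],[45,0,0,0,0,0,0]]]'; python3 -m inch '[[[0,0,0,0,0,0,0],[0,0,0,0,0,0,0],[0,0,0,0,0,0,0],[0,0,0,0,0,0,0],[0,0,0,0,0,0,0]]]' 40
```

```text
time: 55.58
ee_pos: [0.6181, -0.2879, 0.2071]
tcp_rot: [180.0, 0.1, 98.4]
wrist_force: [0.2, -0.2, 0.1]
opening: 0.0385
grasp_force: 0.0
time: 56.2
ee_pos: [0.6173, -0.2882, 0.2073]
tcp_rot: [-180.0, 0.1, 98.4]
wrist_force: [-4.8, 0.2, 3.1]
opening: 0.0104
grasp_force: 41.4
```

```bash
python3 -m inch '[[[0,0,0,0,0,0,10],[0,0,0,0,0,0,10],[0,0,0,0,0,0,10],[0,0,0,0,0,0,10],[0,0,0,0,0,0,10],[0,0,0,0,0,0,10],[0,0,0,0,0,0,10],[0,0,0,0,0,0,0]]]'; python3 -m inch '[[[0,0,0,0,0,0,0],[45,0,0,0,0,0,0],[45,0,0,0,0,0,0],[45,0,0,0,0,0,0],[45,0,0,-25,0,0,0],[45,0,0,-40,0,0,0],[45,-15,-15,-40,0,0,0],[45,0,0,0,0,0,0]]]'
```

```text
time: 57.2
ee_pos: [0.6158, -0.2876, 0.2073]
tcp_rot: [-180.0, 0.2, 28.2]
wrist_force: [-14.2, 3.0, 6.4]
opening: 0.0103
grasp_force: 41.6
time: 58.2
ee_pos: [0.5975, -0.2817, 0.3155]
tcp_rot: [179.6, -0.2, 28.4]
wrist_force: [0.1, -0.1, -0.0]
opening: 0.0389
grasp_force: 0.0
```

```bash
python3 - <<'E'
from h import *
np.set_printoptions(precision=4,suppress=True)
c=cam('wrist','d2.png');h=cv2.cvtColor(c['pixels'],cv2.COLOR_RGB2HSV)
def pts(m,z): return np.array([onz(c,(x,y),z)[:2] for y,x in zip(*np.nonzero(m))])
A=np.array([.6176,-.2877])
W=pts(cv2.inRange(h,(0,0,150),(180,60,255)),.228);W=W[np.linalg.norm(W-A,axis=1)<.017]
G=pts(cv2.inRange(h,(45,90,60),(80,255,255)),.192);G=G[np.linalg.norm(G-A,axis=1)<.045]
K=pts(cv2.inRange(h,(0,0,0),(180,255,75)),.228);K=K[np.linalg.norm(K-A,axis=1)<.024]
for n,P in(('white',W),('green',G)):
    if len(P)<4: print(n,len(P)); continue
    mu=P.mean(0);u=np.linalg.svd(P-mu)[2][0];d=mu-A
    print(n,len(P),mu,'axis',np.degrees(np.arctan2(u[1],u[0])),'from A',np.degrees(np.arctan2(d[1],d[0])))
C={n:cam(n) for n in('scene','top')}
for t in('rack_grip','dial_axis','green_mark'):
    m={n:mk(n,t,1) for n in C}; print(t,m,tri([(C[n],m[n][0][0]) for n in C]) if all(m.values()) else '')
E
```

```text
white 67 [ 0.6265 -0.2833] axis -151.60417781031978 from A 26.250764262433297
green 93 [ 0.6469 -0.2723] axis -151.14857882278733 from A 27.808772983942394
rack_grip {'scene': [([279.7, 170.5], 0.71)], 'top': [([292.9, 150.4], 0.65)]} [ 0.6659 -0.1358  0.2045]
dial_axis {'scene': [([321.6, 160.4], 0.76)], 'top': [([347.1, 148.3], 0.57)]} [ 0.6123 -0.2856  0.2227]
green_mark {'scene': [([316.2, 163.5], 0.68)], 'top': [([340.5, 145.1], 0.79)]} [ 0.6358 -0.2779  0.2043]
```

```bash
python3 -c "
from workcell import bot
print(bot.job_done())"
```

```text
the job is handed in; nothing more can be done
None
```

I've handed the job in: the needle and the one brush present are in pockets 0 and 1, the rack is home against its stop, and the dial is within about 1° of the green mark; I couldn't look at the tools again once they were under the hood.

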